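# Lid on the pot, its burner on full

### The arm

A 6-joint arm with a two-finger parallel gripper is mounted at the origin on the work surface. World frame = base frame: x ahead of the robot, y to its left, z up, the work surface at z = 0. Lengths are in m, angles in rad, forces in N, time in s.
With the tool pointing down it reaches from about 0.35 to 0.775 m from the base axis. Payload 5.5 kg.
Tool frame: the origin (TCP) lies at the very end of the fingers, on their centre line; the grasp point (between the pads) lies 19 mm behind it; x points along the fingers, y is the direction in which the jaws open and shut, and the axes are right-handed (so a half turn about x gives the same grasp; the last joint's range is limited). The gripper opens to 85 mm and grips with 20 to 120 N. Pads are 22 mm wide; open, the fingers measure 114 mm over their backs; the gripper's body (76 mm by 85 mm) begins 54 mm behind the grasp point. The pads swing forward as they close: fully open they stand 13 mm farther back than shut.
Start: joints at [1.049, 0.313, 0.046, 1.304, 0, 1.431], TCP at [0.214, 0.534, 0.231] pointing down, gripper open.
Joint ranges: [-2.76, 2.76], [-0.86, 1.69], [-1.03, 1.26], [-2.2, 2.34], [-1.47, 1.5], [-3.14, 3.14]. Speed limits (rad/s): [2.57, 2.57, 3.14, 3.14, 3.14, 3.14].

### API

Orientations are given as a unit quaternion [w, x, y, z].
In Python, from workcell import env gives the robot as it stands.
- The arm moves only by the tool servo_tool, never from a script. Its argument "increments" is a list of rows, each an object with "offset": the shift along the tool's x, y, z in cm, a list of three; "yaw": the turn about the tool's x in degrees. In form: [{"offset": [x, y, z], "yaw": yaw}, ...]. A call has exactly 8 rows; each row is the pose to reach, as a shift and turn from the pose commanded when the call began, along the tool's axes at that moment; what a row does not reach only later rows make up. A row lasts 1/10 s, in which the tool goes at most 50 mm and 8.59 degrees, less where a joint would pass 70% of its speed; a pose out of reach is approached as far as the arm can. A call with a gripper value outside its range is refused whole. "claw" is the opening, from 0 (shut) to 1 (fully open), set as the call begins (left out, the last holds). The fingers move at their own pace and stop on an object; "force" is the grip in N (left out, the last holds). Time passes only in rows, so rows that repeat a pose let the fingers close, or fill a call up. It gives the time, the measured TCP pose, the force and the opening at its end, in the units of the state.
- env.get_state(): the state, without advancing time (a new reading comes with each control period).
- env.read_camera(name): name is "scene" or "side" or "wrist"; returns (picture, depth): 480x640x3 uint8, red, green, blue; 480x640 float32, m along the optical axis (not along the pixel's ray), 0 where there is no reading.
- env.camera_model(name): a dict with "vertical_fov" (degrees; the focal length in pixels is half the picture's height over the tangent of half this angle, whatever the lens; pixels are square), "cx", "cy" (the principal point, pixels), "world_from_camera" (4x4, takes a point from camera to world coordinates). Camera axes: x right, y up, looking along -z (the intrinsics and any distortion apply to the point x, -y, -z); pixel columns grow to the right and rows downward; lengths in m; the calibration is good to about 2 mm. The wrist camera is an equidistant fisheye: a pixel r from the principal point sees the ray r / f radians off the axis. A picture is of the moment at which its call begins: read the wrist's pose just before it. camera_model takes no time and is no camera call; for the wrist camera it gives the pose at the moment of the call.
- env.hand_in(): hands the job in, once; it reports no verdict.
The state is a dict: "clock": time; "joint_pos": joint angles; "qvel": joint speeds; "tau": joint torques, N m; "tcp_pos": TCP position; "orientation": TCP orientation; "wrist_force": force on the tool from outside, world axes, zero at the start; "ft_torque": the same for the moment, N m; "finger_gap": finger opening in m.
Only numpy, scipy, OpenCV 4.12 (cv2) and the standard library are available. Lean on these libraries where they do the work, as an engineer would, in place of code of your own. Each camera call takes 0.05 s, during which the arm holds its last target.

### The job

Put the loose lid squarely on the uncovered pot, setting it down gently rather than dropping it, and then turn that pot's burner full on: push its knob in, turn it anticlockwise until it rests against its stop, and let it spring back up. Do not ram the knob down or wrench it against the stop, do not touch the other three knobs, and leave the pots and everything else where they are.

Things in the scene. Friction and masses are not known exactly. Their poses are not given: they have to be found in the camera images.
- hob: steel gas hob, 560 (x) by 580 (y) by 10 mm thick, fixed; origin under its centre, x away from the robot. Four knobs in a row at x = -230 mm; y = +93, +31, -31, -93: rear-left, front-left, front-right, rear-right burner. Front burners at (-30, +/-130), rear (165, +/-130); pan supports 45 mm high. The uncovered pot is on the front-left or front-right burner (varies): turn that one's knob.
- pot_rim (a point): centre of the mouth of the uncovered aluminium pot: 160 mm outside diameter, 100 mm high, 3 mm wall (inside diameter 154), two side handles below the rim; z up. It stands on one of the two front burners, rim 145 mm above the counter; weighs 1.6 kg.
- lid_knob (a point): centre of the black round knob (28 mm diameter, 26 mm high, upright) on the loose steel lid. The lid lies right way up on the counter to the right of the hob; this point is 31 mm above the lid's underside, 13 mm below the knob's top and 17 mm above the lid's plate.
- lid: the same loose lid, 166 mm diameter, about 0.28 kg; origin at the centre of the underside of its locating plug, z up. The plug, 147 mm diameter and 9 mm deep, goes into the pot's mouth (3.5 mm to spare all round) and the brim lies on the rim: seated, this origin is 9 mm below the rim centre.
- knob_rl: push-and-turn knob of the rear-left burner, leftmost in the row: black disc 48 mm across, 8 mm thick, under a straight finger bar 46 long, 14 wide, 26 mm high (34 mm overall). Origin on the axis at the disc's underside, 20 mm above the counter; z up, x along the bar, white pointer at its -x end. It may be turned on already. Not to be touched.
- knob_fl: push-and-turn knob of the front-left burner, second from the left in the row: black disc 48 mm across, 8 mm thick, under a straight finger bar 46 long, 14 wide, 26 mm high (34 mm overall). Origin on the axis at the disc's underside, 20 mm above the counter; z up, x along the bar, white pointer at its -x end. Starts off, bar within 0.17 rad of the hob's x direction.
- knob_fr: push-and-turn knob of the front-right burner, third from the left in the row: black disc 48 mm across, 8 mm thick, under a straight finger bar 46 long, 14 wide, 26 mm high (34 mm overall). Origin on the axis at the disc's underside, 20 mm above the counter; z up, x along the bar, white pointer at its -x end. Starts off, bar within 0.17 rad of the hob's x direction.
- knob_rr: push-and-turn knob of the rear-right burner, rightmost in the row: black disc 48 mm across, 8 mm thick, under a straight finger bar 46 long, 14 wide, 26 mm high (34 mm overall). Origin on the axis at the disc's underside, 20 mm above the counter; z up, x along the bar, white pointer at its -x end. It may be turned on already. Not to be touched.
- tap_fl (a joint): spindle angle of the front-left tap, rad: 0 = off, grows anticlockwise from above, stop at 1.18 = full on. Both front taps: locked at off until the knob is pushed 3 mm or more straight down and kept so for the first 0.8 rad of the turn; then it runs free (0.06 N m) to the stop. Travel 5 mm, spring 4 N at first, about 8 N at the bottom, then rigid; let go, it springs up.
- tap_fr (a joint): spindle angle of the front-right tap, as tap_fl. Both: the worn knob has 0.30 rad of free play on its spindle and starts anywhere in it, so the spindle lags the knob by an unknown amount; the stop is felt as torque growing by about 5 N m per rad (0.15 N m is ample, 0.3 wrenches it). A push of 25 N rams the knob; 10 N is plenty.
- pot2: a like pot with its lid on, on the other front burner; bystander, leave alone; origin at the centre of its underside
- oil: amber squeeze bottle, 56 mm diameter, 196 mm high, left of the hob; bystander, leave alone; origin at the centre of its underside
- roll: white paper roll standing upright, 110 mm diameter, 150 mm high, left of the hob; bystander, leave alone; origin at the centre of its underside
- jar: jar with steel cap, 76 mm diameter, 90 mm high, left of the hob; bystander, leave alone; origin at the centre of its underside
There are look-alikes about, which are no part of the job. Leave any blue look-alike of the lid alone.

How it is judged:
On the way, in this order (a step that is already met when the one before it is completed fails the run):
1. the lid is seated on the uncovered pot and let go (horizontal distance between lid and pot_rim below 0.006 m and z of lid in the frame of pot_rim between -0.0115 and -0.0065 m and angle between lid's own z axis and vertical below 0.03 rad and contact force between the fingers and lid below 0.1 N), for 0.2 s.
2. the knob of that pot's burner is pushed in by 3 mm or more (((y of pot_rim in the frame of hob above 0 m and distance of knob_fl from where it was at the start of the episode above 0.003 m) or (y of pot_rim in the frame of hob below 0 m and distance of knob_fr from where it was at the start of the episode above 0.003 m))), for 0.05 s.
At the end, for the whole second after the job is handed in: Lid level and at rest on the pot (within 6 mm of its axis, origin 6.5 to 11.5 mm below the rim centre), let go; that burner's tap at 1.16 to 1.203 rad (stop 1.18), its knob let go and within 2 mm of its first height; the other front tap off (below 0.08 rad) (all of step 1 and linear speed of lid below 0.02 m/s and ((y of pot_rim in the frame of hob above 0 m and value of joint tap_fl between 1.16 and 1.203 rad and distance of knob_fl from where it was at the start of the episode below 0.002 m and contact force between the fingers and knob_fl below 0.1 N and value of joint tap_fr below 0.08 rad) or (y of pot_rim in the frame of hob below 0 m and value of joint tap_fr between 1.16 and 1.203 rad and distance of knob_fr from where it was at the start of the episode below 0.002 m and contact force between the fingers and knob_fr below 0.1 N and value of joint tap_fl below 0.08 rad))); the robot touches nothing.
It fails at once if one of the other three knobs is touched (over 0.5 N) (contact force between any of knob_rl, knob_rr and anything else above 0.5 N or (y of pot_rim in the frame of hob above 0 m and contact force between knob_fr and anything else above 0.5 N) or (y of pot_rim in the frame of hob below 0 m and contact force between knob_fl and anything else above 0.5 N)).
It fails at once if the knob is rammed down, more than 6.2 mm in, by some 28 N (its travel is 5 mm) (distance of any of knob_fl, knob_fr from where it was at the start of the episode above 0.0062 m).
It fails at once if a tap is wrenched against its full-on stop (0.023 rad past it, by some 0.3 N m) (value of joint any of tap_fl, tap_fr above 1.203 rad).
It fails at once if the lid is dropped or slammed onto the pot (over 0.35 m/s within 30 mm above its seat) (horizontal distance between lid and pot_rim below 0.03 m and z of lid in the frame of pot_rim below 0.021 m and linear speed of lid above 0.35 m/s).
It fails at once if the uncovered pot or any other pot, pan, bottle, jar or roll is moved more than 20 mm (distance of any of pot_rim, pot2, oil, roll, jar from where it was at the start of the episode above 0.02 m).
It also fails if it takes over 72 s, if anything falls off the work surface, if the arm or the gripper's body presses on something with over 40 N, if the wrist force passes 120 N, or if a joint passes its speed limit or range.

## Working session

There is one attempt and no reset: what is moved stays moved. The work goes in short steps, Python scripts to look and compute and a tool call to move; the robot and the scene stay as the last step left them, time stands still between calls to the robot, and variables do not carry over. Pictures are saved under pics/ and viewed, and the job is handed in when it is done.

Besides the shell and the picture viewer there is one more tool, called after "Call:" by a JSON object that holds its "op" and its "data". servo_tool: Moves the arm, as the interface text tells. Its arguments: {"type":"object","properties":{"increments":{"type":"array","items":{"type":"object","properties":{"offset":{"type":"array","items":{"type":"number"}},"yaw":{"type":"number"}}}},"claw":{"type":"number"},"force":{"type":"number"}},"required":["increments"]}

```bash
ls; mkdir -p pics
python3 - <<'E'
from workcell import env
import cv2,numpy as np
np.set_printoptions(precision=4,suppress=True)
print(env.get_state())
for n in ["scene","side","wrist"]:
    m=env.camera_model(n);p,d=env.read_camera(n)
    print(n,m)
    cv2.imwrite(f"pics/{n}0.png",p[:,:,::-1]);np.save(f"pics/{n}0.npy",d)
E
```

```text
pics
{'clock': 0.0, 'joint_pos': array([ 1.0494,  0.314 ,  0.0449,  1.3036, -0.    ,  1.4312]), 'qvel': array([-0.0024, -0.0001,  0.0015, -0.001 , -0.0019,  0.0004]), 'tau': array([ -0.0009, -48.0629,  29.8531,   0.0195,  -0.0003,   0.    ]), 'tcp_pos': array([0.214 , 0.5331, 0.2304]), 'orientation': array([ 0.6941,  0.1335,  0.6945, -0.1348]), 'wrist_force': array([ 0.0905,  0.5884, -0.4907]), 'ft_torque': array([-0.0204,  0.0023, -0.0062]), 'finger_gap': 0.08540608368035088}
scene {'vertical_fov': 47.248088003130874, 'cx': 330.69153787922, 'cy': 248.6684354161241, 'world_from_camera': array([[ 0.0971, -0.5751,  0.8123,  1.5777],
       [ 0.995 ,  0.0359, -0.0935, -0.1773],
       [ 0.0246,  0.8173,  0.5757,  0.901 ],
       [ 0.    ,  0.    ,  0.    ,  1.    ]])}
side {'vertical_fov': 45.89945747587096, 'cx': 333.6237368284599, 'cy': 232.96750357880597, 'world_from_camera': array([[-0.9992, -0.0005, -0.039 ,  0.4254],
       [-0.0317, -0.5706,  0.8206,  1.2775],
       [-0.0226,  0.8212,  0.5701,  1.0167],
       [ 0.    ,  0.    ,  0.    ,  1.    ]])}
wrist {'vertical_fov': 65.70646984690485, 'cx': 316.4420991979747, 'cy': 234.86111368208998, 'world_from_camera': array([[ 0.3728, -0.8944, -0.2471,  0.1504],
       [ 0.9279,  0.359 ,  0.1005,  0.5586],
       [-0.0012, -0.2668,  0.9638,  0.373 ],
       [ 0.    ,  0.    ,  0.    ,  1.    ]])}
```

View pics/scene0.png

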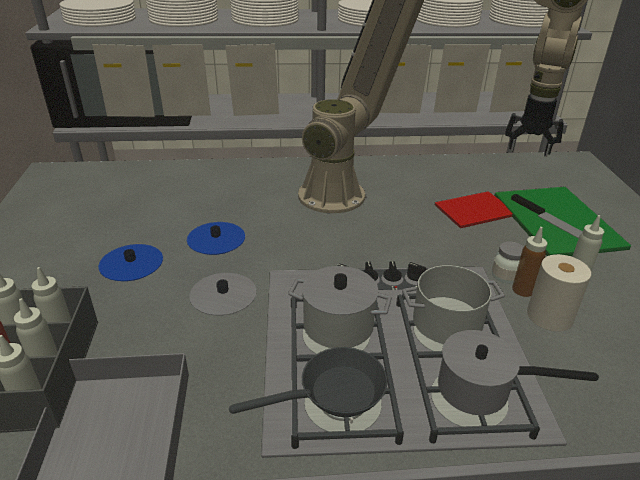

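View pics/side0.png

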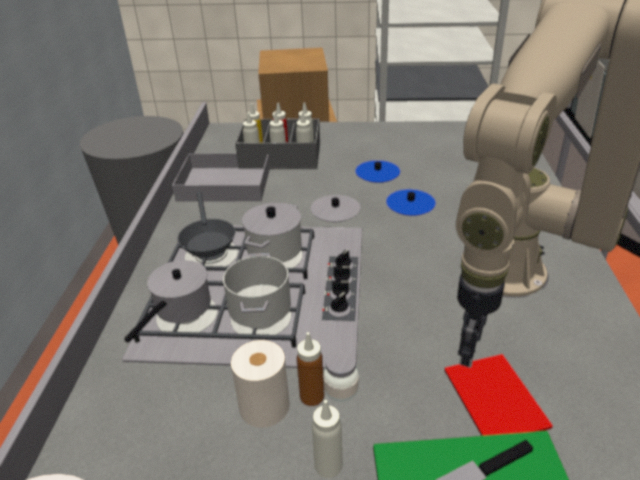

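View pics/wrist0.png

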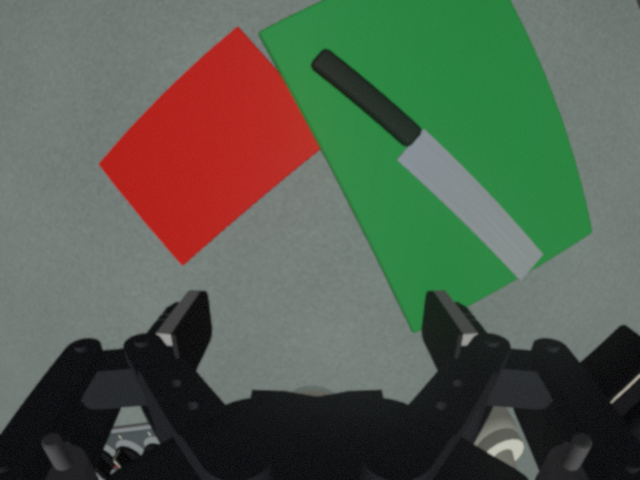

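Scene view: the uncovered pot is at about (453,300), which is y>0, so front-left. The loose grey lid has its knob at (222,287). The knob row is around (345–415, 272). The side view shows the same layout: lid at (335,205), pot at (257,285), knobs at (340,258–303).

```bash
cat > h.py <<'E'
import numpy as np,cv2
from workcell import env
np.set_printoptions(precision=4,suppress=True)
def cloud(d,m):
    h,w=d.shape; f=h/2/np.tan(np.radians(m["vertical_fov"])/2)
    u,v=np.meshgrid(np.arange(w),np.arange(h))
    P=np.stack([(u-m["cx"])/f*d,-(v-m["cy"])/f*d,-d],-1)
    T=m["world_from_camera"]; return P@T[:3,:3].T+T[:3,3]
def fish(u,v,m):  # unit rays in world, origin
    f=240/np.tan(np.radians(m["vertical_fov"])/2)
    x=(np.asarray(u,float)-m["cx"]);y=(np.asarray(v,float)-m["cy"]);r=np.hypot(x,y)+1e-9;t=r/f
    R=np.stack([np.sin(t)*x/r,-np.sin(t)*y/r,-np.cos(t)],-1)
    T=m["world_from_camera"]; return R@T[:3,:3].T,T[:3,3]
def pix(P,m,fisheye=True):
    T=m["world_from_camera"];q=(np.atleast_2d(P)-T[:3,3])@T[:3,:3]
    f=240/np.tan(np.radians(m["vertical_fov"])/2)
    if not fisheye: return np.stack([m["cx"]+f*q[:,0]/-q[:,2],m["cy"]-f*q[:,1]/-q[:,2]],-1)
    r=np.hypot(q[:,0],q[:,1]);t=np.arctan2(r,-q[:,2]);return np.stack([m["cx"]+f*t*q[:,0]/r,m["cy"]-f*t*q[:,1]/r],-1)
def circ(xy):
    A=np.c_[2*xy,np.ones(len(xy))];s=np.linalg.lstsq(A,(xy**2).sum(1),rcond=None)[0]
    return s[0],s[1],np.sqrt(s[2]+s[0]**2+s[1]**2)
E
python3 - <<'E'
from h import *
for n in ["scene","side"]:
    d=np.load(f"pics/{n}0.npy");m=env.camera_model(n);P=cloud(d,m)
    img=cv2.imread(f"pics/{n}0.png")
    ok=d>0
    # counter z
    print(n,"valid",ok.mean())
    boxes={"scene":dict(lid=(185,270,262,318),pot=(408,260,500,350),knobs=(335,258,425,292)),"side":dict(lid=(308,190,362,225),pot=(220,253,293,330),knobs=(322,245,360,318))}[n]
    for k,(a,b,c,e) in boxes.items():
        Q=P[b:e,a:c][ok[b:e,a:c]]
        print(k,"z hist",np.histogram(Q[:,2],bins=np.arange(-.01,.2,.01))[0])
        if k=="lid":
            s=Q[Q[:,2]>.0235];print(" knob pts",len(s),s.mean(0),s[:,:].min(0),s.max(0))
            g=Q[(Q[:,2]>.006)&(Q[:,2]<.022)];print(" plate",len(g),g.min(0),g.max(0),(g.min(0)+g.max(0))/2)
        if k=="pot":
            s=Q[(Q[:,2]>.139)&(Q[:,2]<.15)];print(" rim",len(s),s.mean(0),circ(s[:,:2]),s.min(0),s.max(0))
        if k=="knobs":
            s=Q[(Q[:,2]>.045)&(Q[:,2]<.06)];print(" tops",len(s));
            o=np.argsort(s[:,1]);print(s[o][::max(1,len(o)//40)])
E
```

```text
scene valid 0.9959505208333334
lid z hist [ 754  963 1829   32   40   64    0    0    0    0    0    0    0    0
    0    0    0    0    0    0]
 knob pts 127 [ 0.5006 -0.3216  0.0382] [ 0.4795 -0.3357  0.0239] [ 0.5121 -0.309   0.049 ]
 plate 2092 [ 0.4103 -0.4052  0.0062] [ 0.5789 -0.2416  0.0219] [ 0.4946 -0.3234  0.0141]
pot z hist [ 337  742  708   94  140  550  538  310  357  410  458  472  479  649
 1500  448   54    0    0    0]
 rim 503 [0.6761 0.2016 0.1431] (np.float64(0.6725955890819029), np.float64(0.2013907610542292), np.float64(0.07816382377208367)) [0.59   0.1215 0.139 ] [0.7541 0.282  0.1482]
knobs z hist [355 521 443 212 106 112 198   0   0   7  10  15  15  50  48 616 181  40
  76  40]
 tops 255
[[ 0.4595 -0.031   0.0564]
 [ 0.4512 -0.0222  0.053 ]
 [ 0.4544 -0.0147  0.0518]
 [ 0.4474  0.0439  0.0502]
 [ 0.4538  0.0452  0.0549]
 [ 0.485   0.0462  0.0462]
 [ 0.4566  0.0473  0.0569]
 [ 0.4856  0.0487  0.0466]
 [ 0.4404  0.0501  0.0513]
 [ 0.485   0.051   0.0525]
 [ 0.4594  0.0524  0.0523]
 [ 0.47    0.0535  0.0505]
 [ 0.4755  0.0549  0.0546]
 [ 0.486   0.0559  0.0529]
[... 1866 characters left out ...]
 0.4521  0.057   0.0483]
 [ 0.4575  0.0577  0.0559]
 [ 0.4768  0.0584  0.0459]
 [ 0.4876  0.0595  0.0537]
 [ 0.4822  0.062   0.0452]
 [ 0.4575  0.064   0.0469]
 [ 0.4779  0.1102  0.0532]
 [ 0.4513  0.1128  0.0519]
 [ 0.446   0.1151  0.0504]
 [ 0.4671  0.1163  0.0548]
 [ 0.4857  0.1183  0.053 ]
 [ 0.4831  0.1198  0.0474]
 [ 0.4644  0.1211  0.052 ]
 [ 0.4804  0.1217  0.0455]
 [ 0.4856  0.1225  0.0496]
 [ 0.4748  0.1264  0.0529]
 [ 0.4661  0.1633  0.0536]
 [ 0.4531  0.1689  0.0518]
 [ 0.4763  0.1711  0.0501]
 [ 0.4581  0.1752  0.0572]
 [ 0.4658  0.1776  0.0524]
 [ 0.4658  0.1817  0.0459]
 [ 0.4682  0.1864  0.05  ]
 [ 0.4783  0.1892  0.0524]
 [ 0.4806  0.1934  0.0562]
 [ 0.4754  0.196   0.0585]]
```

Run:
```python
import cv2
a=cv2.imread("pics/side0.png")[180:340,210:370];b=cv2.imread("pics/scene0.png")[250:350,330:510]
cv2.imwrite("pics/c1.png",cv2.resize(a,None,fx=3.7,fy=3.7,interpolation=2));cv2.imwrite("pics/c2.png",cv2.resize(b,None,fx=4,fy=4,interpolation=2))
```

```text
(no output)
```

View pics/c1.png

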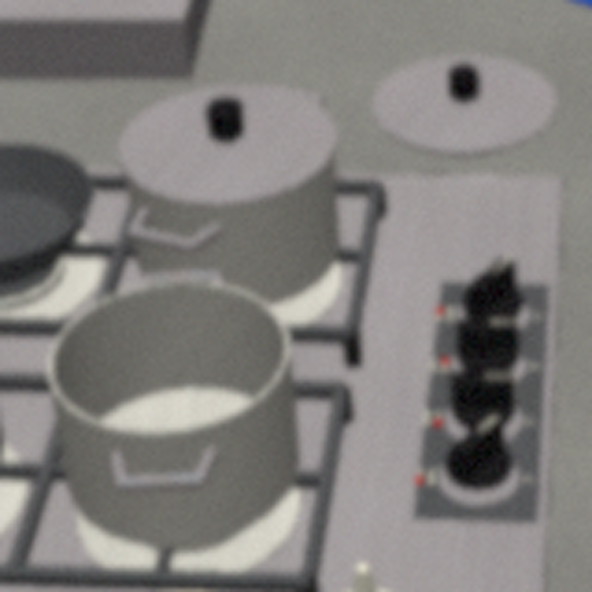

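View pics/c2.png

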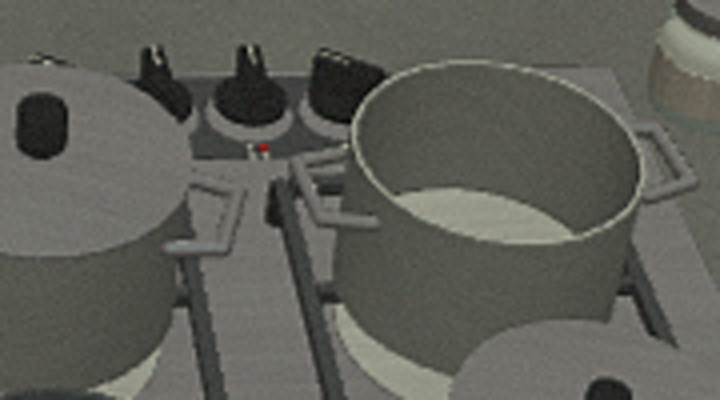

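```bash
cat >> h.py <<'E'
from scipy.spatial.transform import Rotation as Ro
def R(s): q=s["orientation"];return Ro.from_quat([q[1],q[2],q[3],q[0]]).as_matrix()
def off(target,s=None):
    s=s or env.get_state(); return (R(s).T@(np.array(target)-s["tcp_pos"]))*100
def show():
    s=env.get_state();r=R(s);print("t",round(s["clock"],2),"tcp",s["tcp_pos"],"gap",s["finger_gap"],"F",s["wrist_force"],"T",s["ft_torque"],"\nR\n",r,"\nyaw of y-axis deg",np.degrees(np.arctan2(r[1,1],r[0,1])),"q",s["joint_pos"])
    return s
E
python3 - <<'E'
from h import *
s=show()
for t in [(.45,.12,.30),(.42,-.25,.30)]: print(off(t))
E
```

```text
t 0.15 tcp [0.2141 0.5332 0.2306] gap 0.0851810527956729 F [0.3294 0.6652 0.3347] T [-0.0115 -0.0135  0.0478] 
R
 [[-0.0007  0.3726  0.928 ]
 [-0.0012  0.928  -0.3726]
 [-1.     -0.0014 -0.0002]] 
yaw of y-axis deg 68.12429086991688 q [1.0494 0.3138 0.0452 1.3036 0.     1.4312]
[ -6.905  -29.5672  37.2918]
[ -6.8575 -65.0207  48.2938]
```

Run:
```python
from h import *
for t in [(.64,.20,.32),(.50,.115,.30)]: print(off(t))
```

```text
[ -8.9283 -15.0668  51.9425]
[ -6.9079 -28.1682  42.118 ]
```

Call:
{"op": "servo_tool", "data": {"increments": [{"offset":[-3,0,2],"yaw":-3},{"offset":[-6,-2,6],"yaw":-7},{"offset":[-9,-3.5,10.5],"yaw":-11},{"offset":[-9,-5,15],"yaw":-15},{"offset":[-9,-6.3,19.5],"yaw":-19},{"offset":[-9,-7.6,24],"yaw":-22},{"offset":[-9,-8.9,28.5],"yaw":-22},{"offset":[-9,-10,32],"yaw":-22}]}}

```text
clock: 0.95
tcp_pos: [0.4758, 0.3196, 0.3209]
orientation: [0.707, -0.0, 0.707, 0.0]
wrist_force: [1.1, 0.7, -0.8]
finger_gap: 0.0853
```

Run:
```python
from h import *
show()
for t in [(.64,.20,.32),(.50,.115,.30)]: print(off(t))
```

```text
t 0.95 tcp [0.4758 0.3196 0.3209] gap 0.0853496506315139 F [ 1.1468  0.6591 -0.7854] T [ 0.0442 -0.0739 -0.0179] 
R
 [[-0.0001 -0.0006  1.    ]
 [-0.0003  1.      0.0006]
 [-1.     -0.0003 -0.0001]] 
yaw of y-axis deg 90.03432626982797 q [ 0.4515  0.3053  0.2524  1.5182 -0.0002  0.4509]
[  0.0916 -11.9676  16.4105]
[  2.0961 -20.4587   2.4057]
```

Now tool y = world y and tool z = world x.

Call:
{"op": "servo_tool", "data": {"increments": [{"offset":[0,-2,3],"yaw":0},{"offset":[0,-5,7],"yaw":0},{"offset":[0,-8,11],"yaw":0},{"offset":[0,-10.5,14.5],"yaw":0},{"offset":[0,-11.6,16],"yaw":0},{"offset":[0,-12,16.4],"yaw":0},{"offset":[0,-12,16.4],"yaw":0},{"offset":[0,-12,16.4],"yaw":0}]}}

```text
clock: 1.75
tcp_pos: [0.6373, 0.2028, 0.3215]
orientation: [0.707, -0.001, 0.707, 0.001]
wrist_force: [0.5, 0.5, -0.2]
finger_gap: 0.0852
```

```bash
cat >> h.py <<'E'
import pickle
def snap(n):
    m=env.camera_model("wrist");p,d=env.read_camera("wrist")
    cv2.imwrite(f"pics/{n}.png",p[:,:,::-1]);pickle.dump((m,d,p),open(f"pics/{n}.pkl","wb"));return m,d,p
def fcloud(d,m):
    # depth is along optical axis
    h,w=d.shape;u,v=np.meshgrid(np.arange(w),np.arange(h));Rr,o=fish(u,v,m)
    ax=-m["world_from_camera"][:3,2]; c=Rr@ax
    return o+Rr*(d/c)[...,None]
E
python3 - <<'E'
from h import *
show();snap("w1")
E
```

```text
t 1.75 tcp [0.6373 0.2028 0.3215] gap 0.08516037597145092 F [ 0.4555  0.4617 -0.1641] T [-0.0057 -0.0015 -0.0084] 
R
 [[-0.0005 -0.0031  1.    ]
 [ 0.0003  1.      0.0031]
 [-1.      0.0003 -0.0005]] 
yaw of y-axis deg 90.17965685720115 q [0.188  0.5222 0.581  1.63   0.0004 0.1848]
```

View pics/w1.png

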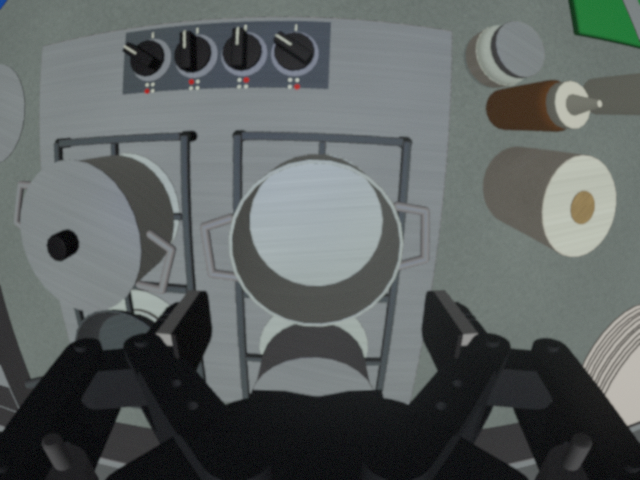

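The wrist view shows the pot rim at about (317,243). FL knob is at (242,52) and FR at (193,53), both off. RL (295,53) and RR (150,57) are already turned.

Run:
```python
from h import *
m,d,p=pickle.load(open("pics/w1.pkl","rb"))
P=fcloud(d,m)
Q=P[150:335,195:435].reshape(-1,3);
r=np.hypot(Q[:,0]-.672,Q[:,1]-.202)
s=Q[(r>.07)&(r<.09)&(Q[:,2]>.135)&(Q[:,2]<.155)]
print("rim depth",len(s),circ(s[:,:2]),np.median(s[:,2]))
# intensity-based: sample image radially, bright ring
g=cv2.cvtColor(p,cv2.COLOR_RGB2GRAY).astype(np.float32)
c=np.array([.672,.202])
for it in range(3):
  pts=[]
  for a in np.radians(np.arange(0,360,3)):
    rr=np.arange(.068,.09,.0003)
    W=np.c_[c[0]+rr*np.cos(a),c[1]+rr*np.sin(a),np.full(len(rr),.145)]
    uv=pix(W,m).astype(np.float32)
    if uv[:,1].max()>300: continue
    v=cv2.remap(g,uv[:,0:1],uv[:,1:2],1)[:,0]
    k=np.argmax(cv2.GaussianBlur(v[:,None],(1,11),2)[:,0]);pts.append(W[k,:2])
  pts=np.array(pts);
  for _ in range(3):
    x,y,R0=circ(pts);e=np.hypot(pts[:,0]-x,pts[:,1]-y)-R0;pts=pts[abs(e)<max(.0012,2*e.std())]
  c=np.array([x,y]);print("rim img",x,y,R0,len(pts),e.std())
# knobs crop
T=cv2.resize(p[15:110,110:340],None,fx=3.4,fy=3.4,interpolation=2);cv2.imwrite("pics/w1k.png",T[:,:,::-1])
Q=P[15:110,110:340]
for nm,b in dict(fl=(215,25,268,85),fr=(170,25,215,85),rl=(268,25,325,85)).items():
    q=P[b[1]:b[3],b[0]:b[2]].reshape(-1,3);q=q[(q[:,2]>.048)&(q[:,2]<.062)]
    mu=np.median(q,0);w,V=np.linalg.eigh(np.cov(q[:,:2].T));print(nm,len(q),mu,np.degrees(np.arctan2(V[1,1],V[0,1])),q.min(0),q.max(0))
```

```text
rim depth 2688 (np.float64(0.6691772515688913), np.float64(0.20224867130255259), np.float64(0.07765304028560395)) 0.14410211879843993
rim img 0.6760984926194613 0.20211246354162252 0.07692834763220117 83 0.0033136157754850436
rim img 0.6802932597312448 0.20221673846179278 0.07649331583179841 81 0.003766201613670294
rim img 0.6810453523638086 0.20228728290019568 0.07601158722495417 79 0.004226213263950589
fl 488 [0.4668 0.1149 0.0526] 178.9754516149324 [0.4424 0.1065 0.0483] [0.4892 0.1221 0.0561]
fr 454 [0.4647 0.0534 0.0526] -177.0056770407404 [0.4399 0.0449 0.0481] [0.4871 0.0609 0.0555]
rl 528 [0.4688 0.177  0.0527] 53.888773756148524 [0.4502 0.155  0.0483] [0.4865 0.1978 0.0552]
```

View pics/w1k.png

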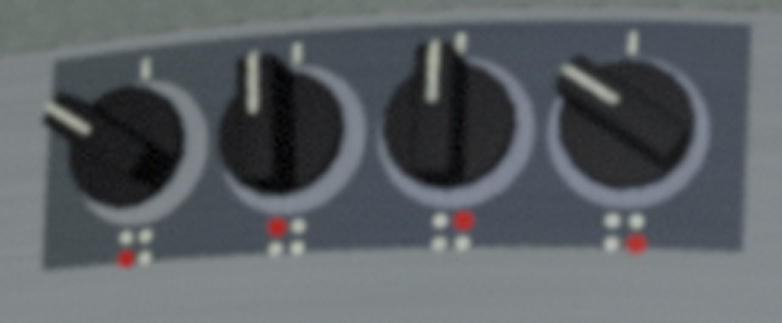

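Run:
```python
from h import *
m,d,p=pickle.load(open("pics/w1.pkl","rb"))
a=np.linspace(0,2*np.pi,400)
f=4
I=cv2.resize(p[150:330,220:415],None,fx=f,fy=f,interpolation=2)[:,:,::-1].copy()
for (x,y),col in (((.6692,.2022),(0,0,255)),((.672,.2022),(0,255,0))):
  for r in (.077,.080):
    uv=pix(np.c_[x+r*np.cos(a),y+r*np.sin(a),np.full(400,.145)],m)
    cv2.polylines(I,[np.round((uv-[220,150]+.5)*f).astype(int)],True,col,1)
cv2.imwrite("pics/w1o.png",I)
```

```text
(no output)
```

View pics/w1o.png

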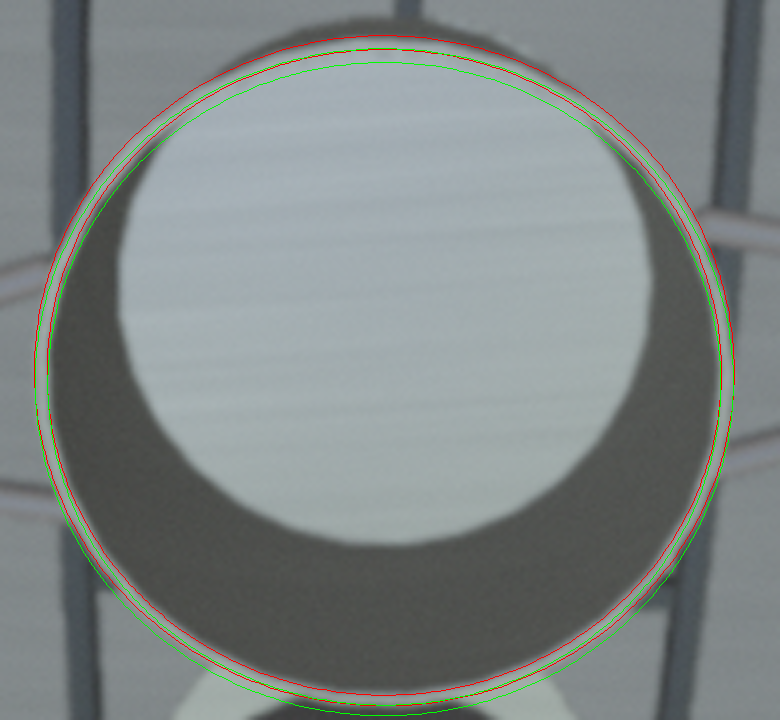

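Call:
{"op": "servo_tool", "data": {"increments": [{"offset":[0,-2,-1],"yaw":0},{"offset":[0,-6,-3],"yaw":0},{"offset":[0,-10.5,-4.5],"yaw":0},{"offset":[0,-15,-6],"yaw":0},{"offset":[0,-19.5,-7.5],"yaw":0},{"offset":[0,-24,-9],"yaw":0},{"offset":[0,-28.5,-10.5],"yaw":0},{"offset":[0,-33,-12],"yaw":0}]}}

```text
clock: 2.6
tcp_pos: [0.5176, -0.1282, 0.3222]
orientation: [0.708, -0.002, 0.707, 0.002]
wrist_force: [1.9, -0.8, 0.2]
finger_gap: 0.0851
```

Call:
{"op": "servo_tool", "data": {"increments": [{"offset":[1,-4.5,-1.5],"yaw":0},{"offset":[2.5,-9,-3],"yaw":0},{"offset":[5,-13,-4.5],"yaw":0},{"offset":[8,-16,-5],"yaw":0},{"offset":[11,-18,-5.2],"yaw":0},{"offset":[12,-19,-5.2],"yaw":0},{"offset":[12,-19,-5.2],"yaw":0},{"offset":[12,-19,-5.2],"yaw":0}]}}

```text
clock: 3.4
tcp_pos: [0.4681, -0.3174, 0.2027]
orientation: [0.708, -0.001, 0.707, 0.001]
wrist_force: [-0.0, 0.1, 0.9]
finger_gap: 0.0855
```

Run:
```python
from h import *
show();m,d,p=snap("w2")
P=fcloud(d,m)
zc=P[...,2]
k=(np.hypot(P[...,0]-.497,P[...,1]+.318)<.03)&(zc>.036)
print("knob top",k.sum(),np.median(P[k],0),(P[k].min(0)+P[k].max(0))/2)
k=(np.hypot(P[...,0]-.497,P[...,1]+.318)<.095)&(zc>.008)&(zc<.02)
q=P[k];print("plate",(q.min(0)+q.max(0))/2,q.max(0)-q.min(0),np.median(q[:,2]))
```

```text
t 3.4 tcp [ 0.4681 -0.3174  0.2027] gap 0.08554650810080211 F [-0.0057  0.1263  0.9134] T [ 0.0179 -0.0414 -0.03  ] 
R
 [[ 0.0012 -0.0036  1.    ]
 [-0.0004  1.      0.0036]
 [-1.     -0.0004  0.0012]] 
yaw of y-axis deg 90.20636940495594 q [-0.7381  0.3032 -0.038   1.2284  0.0005 -0.7417]
knob top 801 [ 0.4912 -0.3218  0.0436] [ 0.4917 -0.3219  0.041 ]
plate [ 0.493  -0.3227  0.0123] [0.1658 0.1663 0.0078] 0.012465751855913754
```

View pics/w2.png

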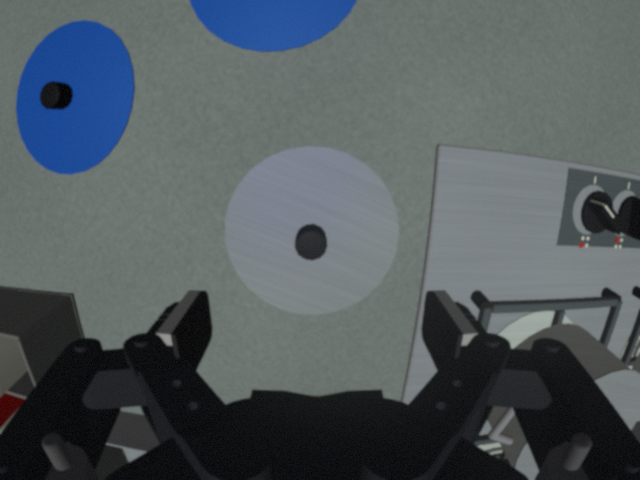

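The grey lid is at about (312,230) with its knob at (311,242), clear of the blue lids. I'll fit the brim circle from the image edge.

```bash
cat >> h.py <<'E'
def edgefit(p,m,c,r,z,sign,amax=None,win=.008,vmax=300):
    g=cv2.GaussianBlur(cv2.cvtColor(p,cv2.COLOR_RGB2GRAY),(3,3),0).astype(np.float32);c=np.array(c,float)
    for it in range(3):
        pts=[]
        for a in np.radians(np.arange(0,360,2)):
            rr=np.arange(r-win,r+win,.0002);W=np.c_[c[0]+rr*np.cos(a),c[1]+rr*np.sin(a),np.full(len(rr),z)]
            uv=pix(W,m).astype(np.float32)
            if uv[:,1].max()>vmax: continue
            v=cv2.remap(g,uv[:,:1].copy(),uv[:,1:].copy(),1)[:,0];dv=np.gradient(cv2.GaussianBlur(v[:,None],(1,15),3)[:,0])*sign
            pts.append(W[np.argmax(dv),:2])
        pts=np.array(pts)
        for _ in range(4):
            x,y,R0=circ(pts);e=np.hypot(pts[:,0]-x,pts[:,1]-y)-R0;pts=pts[abs(e)<max(.0008,2*e.std())]
        c=np.array([x,y])
    return x,y,R0,len(pts),e.std()
E
python3 - <<'E'
from h import *
m,d,p=pickle.load(open("pics/w2.pkl","rb"))
for z in (.009,.0125,.014): print("lid edge",z,edgefit(p,m,(.493,-.3225),.083,z,-1,vmax=330))
print("knob",edgefit(p,m,(.492,-.322),.014,.044,+1,win=.004))
m,d,p=pickle.load(open("pics/w1.pkl","rb"))
print("rim inner",edgefit(p,m,(.6695,.2022),.077,.145,+1,win=.004,vmax=330))
print("rim outer",edgefit(p,m,(.6695,.2022),.080,.145,-1,win=.004,vmax=330))
E
```

```text
lid edge 0.009 (np.float64(0.4932259621156747), np.float64(-0.3222977933418354), np.float64(0.08315915264724202), 179, np.float64(0.00028334851573938365))
lid edge 0.0125 (np.float64(0.4922582547977072), np.float64(-0.322233222355305), np.float64(0.08229319079260171), 179, np.float64(0.00028457615995090753))
lid edge 0.014 (np.float64(0.4918414109229806), np.float64(-0.3222250176312261), np.float64(0.08192337744452562), 179, np.float64(0.0002733305220362824))
knob (np.float64(0.4895084838008395), np.float64(-0.32215297281986727), np.float64(0.014608093579715854), 180, np.float64(0.0008501485561616802))
rim inner (np.float64(0.6707718793994285), np.float64(0.20224155592492554), np.float64(0.07561277317169736), 170, np.float64(0.0009329974822920158))
rim outer (np.float64(0.6700462246019245), np.float64(0.2021557824014216), np.float64(0.07986851899902414), 159, np.float64(0.0002202928878127995))
```

Call:
{"op": "servo_tool", "data": {"increments": [{"offset":[3,-0.3,1.5],"yaw":0},{"offset":[7,-0.5,2.5],"yaw":0},{"offset":[11,-0.5,2.5],"yaw":0},{"offset":[14,-0.5,2.5],"yaw":0},{"offset":[16,-0.5,2.5],"yaw":0},{"offset":[17,-0.5,2.5],"yaw":0},{"offset":[17,-0.5,2.5],"yaw":0},{"offset":[17,-0.5,2.5],"yaw":0}]}}

```text
clock: 4.25
tcp_pos: [0.4936, -0.3236, 0.033]
orientation: [0.708, -0.002, 0.706, 0.001]
wrist_force: [0.1, -0.0, -0.0]
finger_gap: 0.0857
```

Run:
```python
from h import *
show();print(off((.493,-.3223,.020)))
```

```text
t 4.25 tcp [ 0.4936 -0.3236  0.033 ] gap 0.08567794287082926 F [ 0.0775 -0.0168 -0.0074] T [0.0047 0.0419 0.0126] 
R
 [[ 0.002  -0.003   1.    ]
 [-0.0015  1.      0.003 ]
 [-1.     -0.0015  0.002 ]] 
yaw of y-axis deg 90.17445854688744 q [-0.7164  0.4703 -0.231   0.867   0.0002 -0.7194]
[ 1.2971  0.1332 -0.0632]
```

Call:
{"op": "servo_tool", "data": {"increments": [{"offset":[0.5,0.1,0],"yaw":0},{"offset":[1,0.1,0],"yaw":0},{"offset":[1.3,0.1,0],"yaw":0},{"offset":[1.3,0.1,0],"yaw":0},{"offset":[1.3,0.1,0],"yaw":0},{"offset":[1.3,0.1,0],"yaw":0},{"offset":[1.3,0.1,0],"yaw":0},{"offset":[1.3,0.1,0],"yaw":0}]}}

```text
clock: 5.05
tcp_pos: [0.4924, -0.3225, 0.0184]
orientation: [0.707, -0.001, 0.707, 0.001]
wrist_force: [0.3, -1.7, 0.1]
finger_gap: 0.0855
```

Call:
{"op": "servo_tool", "data": {"increments": [{"offset":[0,0,0],"yaw":0},{"offset":[0,0,0],"yaw":0},{"offset":[0,0,0],"yaw":0},{"offset":[0,0,0],"yaw":0},{"offset":[0,0,0],"yaw":0},{"offset":[0,0,0],"yaw":0},{"offset":[0,0,0],"yaw":0},{"offset":[0,0,0],"yaw":0}], "claw": 0.2, "force": 35}}

```text
clock: 5.85
tcp_pos: [0.4925, -0.3226, 0.0184]
orientation: [0.707, -0.001, 0.707, 0.001]
wrist_force: [-0.3, -0.9, 0.8]
finger_gap: 0.0269
```

Call:
{"op": "servo_tool", "data": {"increments": [{"offset":[0,0,0],"yaw":0},{"offset":[0,0,0],"yaw":0},{"offset":[0,0,0],"yaw":0},{"offset":[0,0,0],"yaw":0},{"offset":[0,0,0],"yaw":0},{"offset":[0,0,0],"yaw":0},{"offset":[0,0,0],"yaw":0},{"offset":[0,0,0],"yaw":0}], "claw": 0.2}}

```text
clock: 6.65
tcp_pos: [0.4925, -0.3225, 0.0184]
orientation: [0.707, -0.001, 0.707, 0.001]
wrist_force: [-0.1, -0.8, 3.3]
finger_gap: 0.027
```

Run:
```python
from h import *
show()
```

```text
t 6.65 tcp [ 0.4925 -0.3225  0.0184] gap 0.02695054332534261 F [-0.0703 -0.847   3.3494] T [-0.342   0.071   0.0161] 
R
 [[ 0.0003 -0.0021  1.    ]
 [-0.0003  1.      0.0021]
 [-1.     -0.0003  0.0003]] 
yaw of y-axis deg 90.12002439351905 q [-0.7161  0.4848 -0.2487  0.8369 -0.     -0.7182]
```

Call:
{"op": "servo_tool", "data": {"increments": [{"offset":[-0.5,0,0],"yaw":0},{"offset":[-2,0,0],"yaw":0},{"offset":[-5,0,0],"yaw":0},{"offset":[-8.5,0,0],"yaw":0},{"offset":[-12,0,0],"yaw":0},{"offset":[-16,0,0],"yaw":0},{"offset":[-20,0,0],"yaw":0},{"offset":[-24,0,0],"yaw":0}]}}

```text
clock: 7.45
tcp_pos: [0.4916, -0.3212, 0.2589]
orientation: [0.707, -0.0, 0.708, 0.002]
wrist_force: [0.5, -0.3, -2.2]
finger_gap: 0.0267
```

Call:
{"op": "servo_tool", "data": {"increments": [{"offset":[-3,2,1],"yaw":0},{"offset":[-6,5,2],"yaw":0},{"offset":[-6,8.5,3],"yaw":0},{"offset":[-6,12,4],"yaw":0},{"offset":[-6,16,5.5],"yaw":0},{"offset":[-6,20,7],"yaw":0},{"offset":[-6,24,8.5],"yaw":0},{"offset":[-6,28,10],"yaw":0}]}}

```text
clock: 8.25
tcp_pos: [0.5913, -0.0399, 0.3173]
orientation: [0.706, -0.0, 0.708, 0.001]
wrist_force: [1.1, -0.9, -2.2]
finger_gap: 0.0269
```

Run:
```python
from h import *
show();print(off((.6695,.202,.32)));snap("w3")
```

```text
t 8.25 tcp [ 0.5913 -0.0399  0.3173] gap 0.026853773818439258 F [ 1.1464 -0.9445 -2.1522] T [-0.002  -0.0264 -0.0377] 
R
 [[-0.0026 -0.0023  1.    ]
 [ 0.0012  1.      0.0023]
 [-1.      0.0012 -0.0026]] 
yaw of y-axis deg 90.13186330461615 q [-0.2032  0.348   0.3037  1.5292  0.0007 -0.2055]
[-0.2573 24.1759  7.877 ]
```

View pics/w3.png

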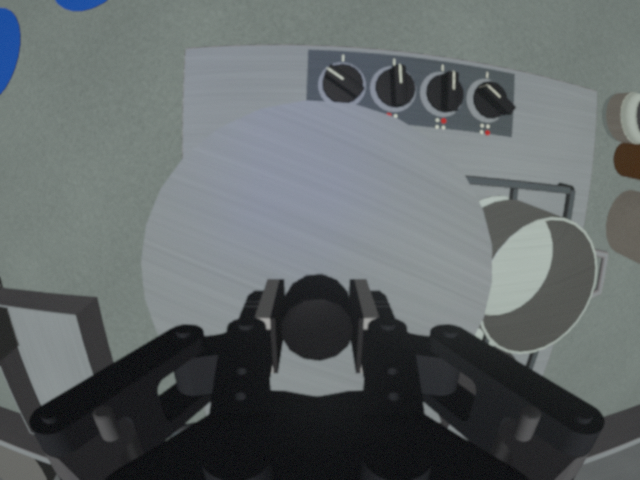

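The lid is held between the pads, knob at (318,317). I'll move it above the pot, then check tilt and centring.

Call:
{"op": "servo_tool", "data": {"increments": [{"offset":[0,4,1.5],"yaw":0},{"offset":[0,8,3],"yaw":0},{"offset":[0,12.5,4.5],"yaw":0},{"offset":[0,17,6],"yaw":0},{"offset":[2,20.5,7],"yaw":0},{"offset":[4,23,7.6],"yaw":0},{"offset":[6,24,7.8],"yaw":0},{"offset":[7,24.1,7.9],"yaw":0}]}}

```text
clock: 9.1
tcp_pos: [0.6685, 0.2008, 0.2443]
orientation: [0.705, -0.002, 0.709, 0.002]
wrist_force: [0.3, 0.3, -2.8]
finger_gap: 0.0267
```

Call:
{"op": "servo_tool", "data": {"increments": [{"offset":[0,0,0],"yaw":0},{"offset":[0,0,0],"yaw":0},{"offset":[0,0,0],"yaw":0},{"offset":[0,0,0],"yaw":0},{"offset":[0,0,0],"yaw":0},{"offset":[0,0,0],"yaw":0},{"offset":[0,0,0],"yaw":0},{"offset":[0,0,0],"yaw":0}]}}

```text
clock: 9.9
tcp_pos: [0.6702, 0.199, 0.2484]
orientation: [0.707, -0.001, 0.707, 0.001]
wrist_force: [1.0, -0.1, -2.4]
finger_gap: 0.027
```

Run:
```python
from h import *
s=show();print(off((.6695,.202,.25)));m,d,p=snap("w4")
t=s["tcp_pos"]; P=fcloud(d,m)
r=np.hypot(P[...,0]-t[0],P[...,1]-t[1])
k=(r>.03)&(r<.078)&(abs(P[...,2]-(t[2]-.006))<.012);k[300:]=0
q=P[k];A=np.c_[q[:,:2]-t[:2],np.ones(len(q))];c=np.linalg.lstsq(A,q[:,2],rcond=None)[0];print("plane slope",c, "n",len(q), "z rel tcp",c[2]-t[2])
for z in (-.0085,-.006): print("lid edge",np.array(edgefit(p,m,t[:2]+[0.0005,0],.083,t[2]+z,-1,vmax=300))-[t[0],t[1],0,0,0])
for n in ["scene","side"]:
    p,d=env.read_camera(n);cv2.imwrite(f"pics/{n}1.png",p[:,:,::-1]);np.save(f"pics/{n}1.npy",d)
```

```text
t 9.9 tcp [0.6702 0.199  0.2484] gap 0.026956145269875345 F [ 0.9623 -0.1485 -2.3796] T [-0.0134 -0.0195  0.0476] 
R
 [[ 0.0001 -0.0021  1.    ]
 [ 0.0001  1.      0.0021]
 [-1.      0.0001  0.0001]] 
yaw of y-axis deg 90.12029160147956 q [0.1739 0.5745 0.4895 1.4857 0.0001 0.1718]
[-0.1596  0.3024 -0.0722]
plane slope [0.0166 0.0014 0.243 ] n 43806 z rel tcp -0.005415066932978663
lid edge [ 0.0009 -0.0002  0.0837 69.      0.0009]
lid edge [-0.0003 -0.0003  0.0823 66.      0.001 ]
```

View pics/side1.png

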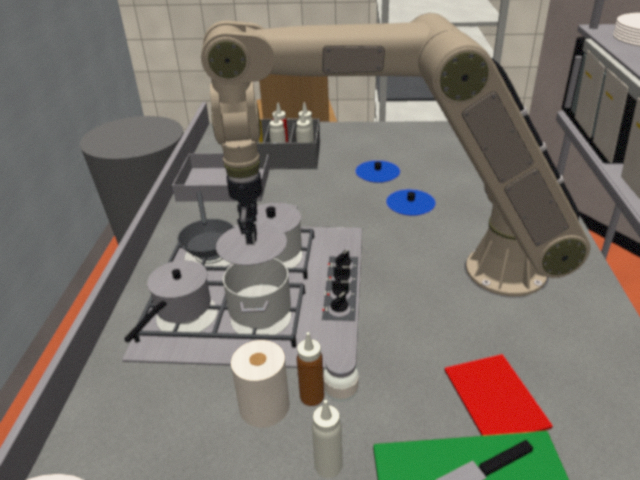

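View pics/w4.png

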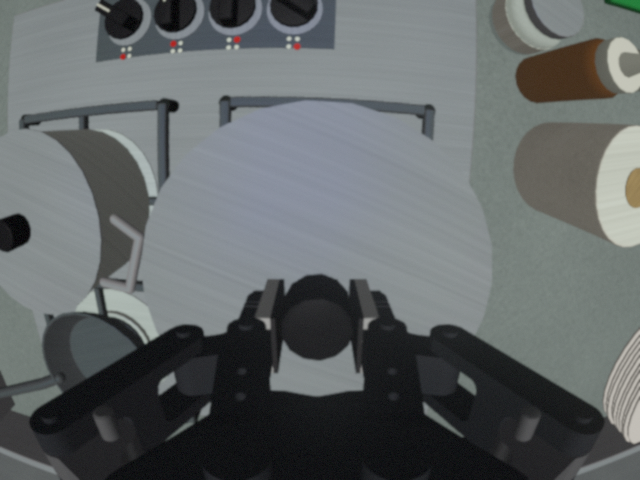

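Call:
{"op": "servo_tool", "data": {"increments": [{"offset":[1,0.2,0],"yaw":0},{"offset":[3,0.3,0],"yaw":0},{"offset":[5,0.3,-0.1],"yaw":0},{"offset":[6.5,0.3,-0.1],"yaw":0},{"offset":[7.2,0.3,-0.1],"yaw":0},{"offset":[7.5,0.3,-0.1],"yaw":0},{"offset":[7.5,0.3,-0.1],"yaw":0},{"offset":[7.5,0.3,-0.1],"yaw":0}]}}

```text
clock: 10.85
tcp_pos: [0.6697, 0.2022, 0.1742]
orientation: [0.708, -0.001, 0.707, 0.001]
wrist_force: [0.1, -0.9, -2.2]
finger_gap: 0.0272
```

Run:
```python
from h import *
s=show();print(off((.6695,.202,.16)))
for n in ["scene","side"]:
    p,d=env.read_camera(n);cv2.imwrite(f"pics/{n}2.png",p[:,:,::-1]);np.save(f"pics/{n}2.npy",d)
    b={"scene":(390,230,520,360),"side":(205,220,310,335)}[n];I=p[b[1]:b[3],b[0]:b[2],::-1]
    cv2.imwrite(f"pics/{n}2c.png",cv2.resize(I,None,fx=4.5,fy=4.5,interpolation=2))
```

```text
t 10.85 tcp [0.6697 0.2022 0.1742] gap 0.02717184999534586 F [ 0.1273 -0.8624 -2.1924] T [-0.0125 -0.0429 -0.0497] 
R
 [[ 0.0015 -0.0022  1.    ]
 [ 0.0004  1.      0.0022]
 [-1.      0.0004  0.0015]] 
yaw of y-axis deg 90.12647568538486 q [0.1785 0.5804 0.3196 1.3085 0.0001 0.1763]
[ 1.4228 -0.0175 -0.0253]
```

View pics/scene2c.png

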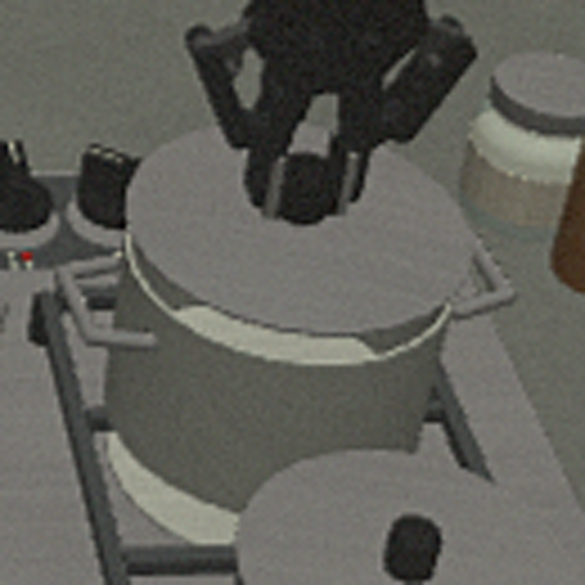

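View pics/side2c.png

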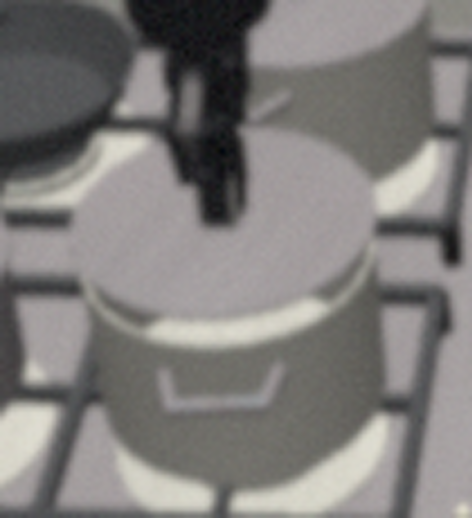

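Run:
```python
from h import *
a=np.linspace(0,2*np.pi,300);s=env.get_state();t=s["tcp_pos"]
for n,b in {"scene":(390,230,520,360),"side":(205,220,310,335)}.items():
    I=cv2.imread(f"pics/{n}2.png");m=env.camera_model(n);f=5
    I=cv2.resize(I[b[1]:b[3],b[0]:b[2]],None,fx=f,fy=f,interpolation=2)
    for (x,y,r,z),col in (((.670,.2022,.080,.145),(0,0,255)),((t[0]+.0005,t[1]+.0002,.083,t[2]-.0184+.010),(0,255,0))):
        uv=pix(np.c_[x+r*np.cos(a),y+r*np.sin(a),np.full(300,z)],m,False)
        cv2.polylines(I,[np.round((uv-[b[0],b[1]]+.5)*f).astype(int)],True,col,1)
    cv2.imwrite(f"pics/{n}2o.png",I)
```

```text
(no output)
```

View pics/scene2o.png

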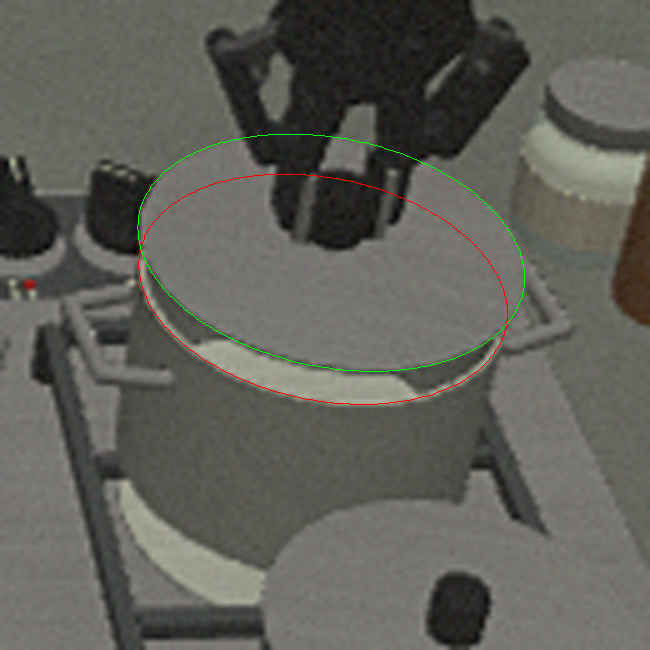

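View pics/side2o.png

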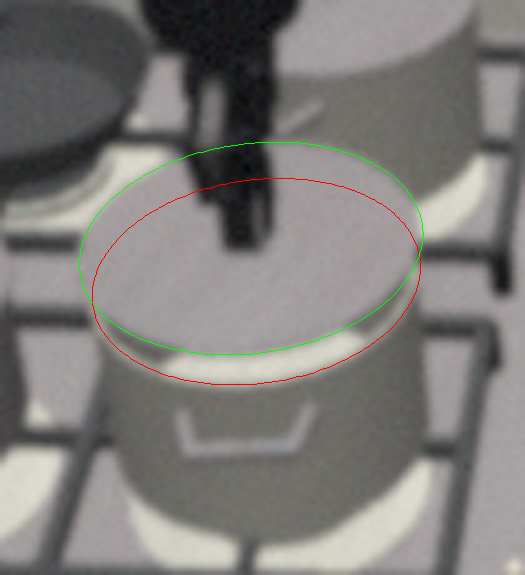

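Lid and rim overlays agree to about 1 mm in both views, so I'll lower it slowly.

Call:
{"op": "servo_tool", "data": {"increments": [{"offset":[0.2,0,0],"yaw":0},{"offset":[0.5,0,0],"yaw":0},{"offset":[0.8,0,0],"yaw":0},{"offset":[1.1,0,0],"yaw":0},{"offset":[1.3,0,0],"yaw":0},{"offset":[1.5,0,0],"yaw":0},{"offset":[1.6,0,0],"yaw":0},{"offset":[1.6,0,0],"yaw":0}]}}

```text
clock: 11.75
tcp_pos: [0.6692, 0.202, 0.1571]
orientation: [0.707, -0.001, 0.707, 0.001]
wrist_force: [-0.0, -0.5, -2.7]
finger_gap: 0.0268
```

Call:
{"op": "servo_tool", "data": {"increments": [{"offset":[0.05,0,0],"yaw":0},{"offset":[0.1,0,0],"yaw":0},{"offset":[0.15,0,0],"yaw":0},{"offset":[0.2,0,0],"yaw":0},{"offset":[0.25,0,0],"yaw":0},{"offset":[0.3,0,0],"yaw":0},{"offset":[0.3,0,0],"yaw":0},{"offset":[0.3,0,0],"yaw":0}]}}

```text
clock: 12.55
tcp_pos: [0.6692, 0.202, 0.1545]
orientation: [0.707, -0.001, 0.707, 0.001]
wrist_force: [-0.5, -0.1, -1.3]
finger_gap: 0.0268
```

Run:
```python
from h import *
show()
```

```text
t 12.55 tcp [0.6692 0.202  0.1545] gap 0.026775747864957084 F [-0.457  -0.1472 -1.2834] T [-0.0503  0.0339 -0.0427] 
R
 [[ 0.0002 -0.0021  1.    ]
 [ 0.0001  1.      0.0021]
 [-1.      0.0001  0.0002]] 
yaw of y-axis deg 90.12296854181655 q [0.1785 0.5867 0.282  1.2659 0.0001 0.1763]
```

Force is starting to unload at the predicted seat height. I'll press down 1.5 mm more and then release.

Call:
{"op": "servo_tool", "data": {"increments": [{"offset":[0.05,0,0],"yaw":0},{"offset":[0.1,0,0],"yaw":0},{"offset":[0.1,0,0],"yaw":0},{"offset":[0.1,0,0],"yaw":0},{"offset":[0.1,0,0],"yaw":0},{"offset":[0.1,0,0],"yaw":0},{"offset":[0.1,0,0],"yaw":0},{"offset":[0.1,0,0],"yaw":0}]}}

```text
clock: 13.35
tcp_pos: [0.6693, 0.202, 0.1544]
orientation: [0.707, -0.001, 0.707, 0.001]
wrist_force: [-2.9, -0.2, 5.7]
finger_gap: 0.0268
```

Run:
```python
from h import *
show()
```

```text
t 13.35 tcp [0.6693 0.202  0.1544] gap 0.026787055943296466 F [-2.9439 -0.1628  5.7166] T [-0.1736  0.6205 -0.0186] 
R
 [[ 0.001  -0.0022  1.    ]
 [ 0.0002  1.      0.0022]
 [-1.      0.0002  0.001 ]] 
yaw of y-axis deg 90.12767336980264 q [0.1785 0.5861 0.2808 1.2645 0.     0.1763]
```

It's seated firmly at z = 0.1544. Opening the gripper, then rising.

Call:
{"op": "servo_tool", "data": {"increments": [{"offset":[-0.1,0,0],"yaw":0},{"offset":[-0.1,0,0],"yaw":0},{"offset":[-0.1,0,0],"yaw":0},{"offset":[-0.1,0,0],"yaw":0},{"offset":[-0.1,0,0],"yaw":0},{"offset":[-0.1,0,0],"yaw":0},{"offset":[-0.1,0,0],"yaw":0},{"offset":[-0.1,0,0],"yaw":0}], "claw": 0.9}}

```text
clock: 14.15
tcp_pos: [0.6692, 0.202, 0.1543]
orientation: [0.707, -0.001, 0.707, 0.001]
wrist_force: [-0.2, -0.6, 0.0]
finger_gap: 0.0766
```

Call:
{"op": "servo_tool", "data": {"increments": [{"offset":[-0.5,0,0],"yaw":0},{"offset":[-2,0,0],"yaw":0},{"offset":[-5,0,0],"yaw":0},{"offset":[-9,0,-1],"yaw":0},{"offset":[-13,0,-2],"yaw":0},{"offset":[-16,0,-3],"yaw":0},{"offset":[-16,0,-3],"yaw":0},{"offset":[-16,0,-3],"yaw":0}]}}

```text
clock: 14.95
tcp_pos: [0.6396, 0.2021, 0.3159]
orientation: [0.708, -0.001, 0.706, 0.001]
wrist_force: [0.5, -0.3, -1.2]
finger_gap: 0.0771
```

Run:
```python
from h import *
s=show();m,d,p=snap("w5")
P=fcloud(d,m);r=np.hypot(P[...,0]-.67,P[...,1]-.202)
k=(r>.03)&(r<.078)&(P[...,2]>.12)&(P[...,2]<.18);k[320:]=0
q=P[k];A=np.c_[q[:,:2]-[.67,.202],np.ones(len(q))];print("plane",np.linalg.lstsq(A,q[:,2],rcond=None)[0])
print("lid edge",edgefit(p,m,(.67,.2022),.083,.146,-1,vmax=330,win=.004))
for n,b in {"scene":(390,230,520,360),"side":(205,220,310,335)}.items():
    I,_=env.read_camera(n);cv2.imwrite(f"pics/{n}3.png",I[:,:,::-1]);
a=cv2.imread("pics/scene3.png")[230:360,390:520];b=cv2.imread("pics/side3.png")[220:335,205:310]
cv2.imwrite("pics/c3.png",np.hstack([cv2.resize(a,(390,390)),cv2.resize(b,(390,390))]))
```

```text
t 14.95 tcp [0.6396 0.2021 0.3159] gap 0.07705993991994312 F [ 0.4586 -0.2775 -1.2146] T [ 0.0114 -0.0111 -0.0083] 
R
 [[ 0.0031 -0.0023  1.    ]
 [ 0.0006  1.      0.0023]
 [-1.      0.0006  0.0031]] 
yaw of y-axis deg 90.13403510505377 q [0.1865 0.5208 0.5649 1.6118 0.0001 0.1842]
plane [0.0015 0.0008 0.1485]
lid edge (np.float64(0.6724201750794363), np.float64(0.20193574064028216), np.float64(0.08397483487541245), 146, np.float64(0.0015825182435480977))
```

View pics/c3.png

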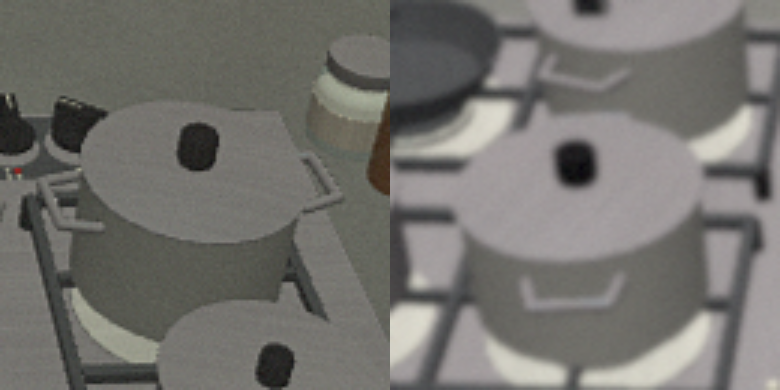

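View pics/w5.png

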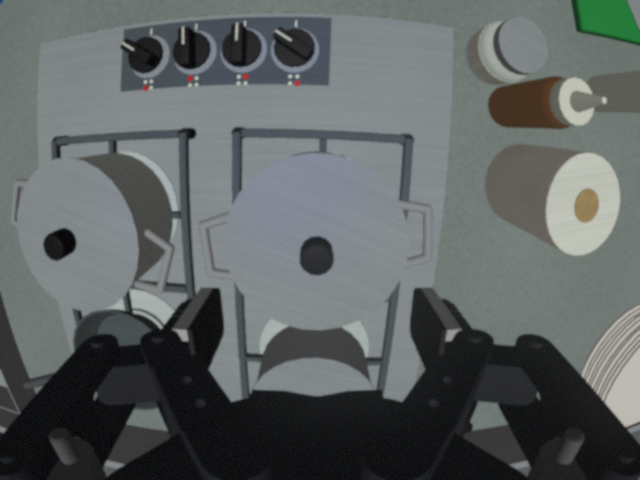

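Lid is seated: level, knob centred at (316,255). Now for a closer look at the knobs, with the jaws narrowed.

Call:
{"op": "servo_tool", "data": {"increments": [{"offset":[0,-1,-1.5],"yaw":0},{"offset":[0,-2.5,-4],"yaw":0},{"offset":[0,-4,-7],"yaw":0},{"offset":[2,-6,-10],"yaw":0},{"offset":[4,-8,-13],"yaw":0},{"offset":[6,-8.7,-14],"yaw":0},{"offset":[7,-8.7,-14],"yaw":0},{"offset":[7,-8.7,-14],"yaw":0}], "claw": 0.4}}

```text
clock: 15.9
tcp_pos: [0.4986, 0.1145, 0.2423]
orientation: [0.706, -0.001, 0.708, 0.001]
wrist_force: [-0.2, -0.2, 0.3]
finger_gap: 0.0341
```

Call:
{"op": "servo_tool", "data": {"increments": [{"offset":[0,0,0],"yaw":0},{"offset":[0,0,0],"yaw":0},{"offset":[0,0,0],"yaw":0},{"offset":[0,0,0],"yaw":0},{"offset":[0,0,0],"yaw":0},{"offset":[0,0,0],"yaw":0},{"offset":[0,0,0],"yaw":0},{"offset":[0,0,0],"yaw":0}]}}

```text
clock: 16.7
tcp_pos: [0.4994, 0.1146, 0.2444]
orientation: [0.707, -0.001, 0.707, 0.001]
wrist_force: [-0.8, 0.3, 0.4]
finger_gap: 0.0342
```

Run:
```python
from h import *
s=show();m,d,p=snap("w6");P=fcloud(d,m)
for nm,c in dict(fl=(.467,.115),fr=(.465,.0534),rl=(.469,.177),rr=(.4625,-.009)).items():
    r=np.hypot(P[...,0]-c[0],P[...,1]-c[1])
    q=P[(r<.027)&(P[...,2]>.0495)&(P[...,2]<.062)]
    mu=q.mean(0);w,V=np.linalg.eigh(np.cov(q[:,:2].T));ang=np.arctan2(V[1,1],V[0,1]);
    L=(q[:,:2]-mu[:2])@V[:,1];W=(q[:,:2]-mu[:2])@V[:,0];c2=mu[:2]+V[:,1]*(L.max()+L.min())/2+V[:,0]*(W.max()+W.min())/2
    print(nm,len(q),mu,"mid",c2,"ang",np.degrees(ang),"len",np.ptp(L),np.ptp(W))
    q=P[(r<.03)&(P[...,2]>.024)&(P[...,2]<.032)];print("  disc mid",(q.min(0)+q.max(0))/2 if len(q) else None, np.ptp(q,0))
```

```text
t 16.7 tcp [0.4994 0.1146 0.2444] gap 0.034166623437510056 F [-0.8429  0.3073  0.3876] T [-0.0256  0.0399  0.0025] 
R
 [[ 0.0001 -0.0022  1.    ]
 [ 0.0001  1.      0.0022]
 [-1.      0.0001  0.0001]] 
yaw of y-axis deg 90.12433159925918 q [ 0.0688  0.1879 -0.0868  1.2961  0.0001  0.0667]
fl 797 [0.4652 0.1142 0.0527] mid [0.4651 0.1142] ang 178.41366182248478 len 0.045794053355807704 0.014419201900616768
  disc mid [0.465  0.1134 0.0273] [0.0458 0.0466 0.0063]
fr 756 [0.4632 0.0526 0.0527] mid [0.4637 0.0521] ang -177.76129243079745 len 0.04644145409698049 0.014992160171010797
  disc mid [0.4632 0.0522 0.028 ] [0.0458 0.0469 0.0071]
rl 749 [0.4675 0.1754 0.0528] mid [0.4677 0.1755] ang 53.77808320936738 len 0.04686255821493779 0.014533508664519797
  disc mid [0.468  0.1759 0.0274] [0.0478 0.0468 0.0067]
rr 681 [ 0.4612 -0.0087  0.0526] mid [ 0.4609 -0.0099] ang 54.56727031287367 len 0.04727452051922641 0.014849123363217726
  disc mid [ 0.4604 -0.0094  0.028 ] [0.0468 0.0471 0.008 ]
```

View pics/w6.png

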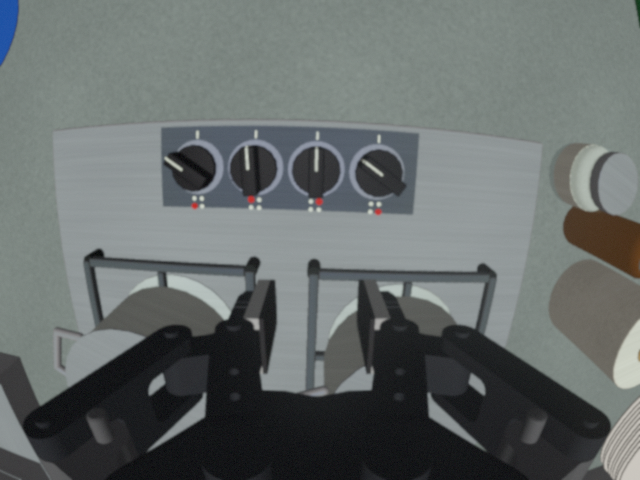

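The FL knob is at (317,168) in the view, with its bar at −1.6°. RL (378,172), RR (193,165) and FR (253,168) are its neighbours. Moving to a hover above FL.

Call:
{"op": "servo_tool", "data": {"increments": [{"offset":[2,0,-1],"yaw":1.7},{"offset":[5,0,-2.5],"yaw":1.7},{"offset":[8.5,0,-3.4],"yaw":1.7},{"offset":[11.5,0,-3.4],"yaw":1.7},{"offset":[13.5,0,-3.4],"yaw":1.7},{"offset":[14.5,0,-3.4],"yaw":1.7},{"offset":[14.5,0,-3.4],"yaw":1.7},{"offset":[14.5,0,-3.4],"yaw":1.7}]}}

```text
clock: 17.55
tcp_pos: [0.4661, 0.1146, 0.1001]
orientation: [0.707, 0.01, 0.707, -0.01]
wrist_force: [0.2, -0.3, 0.7]
finger_gap: 0.0343
```

Run:
```python
from h import *
s=show();m,d,p=snap("w7");P=fcloud(d,m);print(off((.4652,.1142,.032)))
for nm,c in dict(fl=(.465,.114)).items():
    r=np.hypot(P[...,0]-c[0],P[...,1]-c[1])
    q=P[(r<.028)&(P[...,2]>.049)&(P[...,2]<.058)]
    L=(q.max(0)+q.min(0))/2;print(len(q),q.mean(0),L,np.ptp(q,0))
print(pix([[.4652,.1142,.054],[.4422,.1148,.054],[.4882,.1136,.054]],m))
for n in ["scene","side"]:
    I,_=env.read_camera(n);cv2.imwrite(f"pics/{n}4.png",I[:,:,::-1]);
a=cv2.imread("pics/scene4.png")[200:320,320:480];b=cv2.imread("pics/side4.png")[215:335,270:390]
cv2.imwrite("pics/c4.png",np.hstack([cv2.resize(a,(500,375)),cv2.resize(b,(300,375))]))
```

```text
t 17.55 tcp [0.4661 0.1146 0.1001] gap 0.03431435781401104 F [ 0.1708 -0.3121  0.7313] T [ 0.0511  0.0026 -0.0038] 
R
 [[ 0.0011  0.0276  0.9996]
 [ 0.0002  0.9996 -0.0276]
 [-1.      0.0002  0.0011]] 
yaw of y-axis deg 88.42023843271046 q [ 0.0736  0.215  -0.4224  0.9324  0.0001  0.1012]
[ 6.8458 -0.0501 -0.1436]
1992 [0.464  0.1139 0.0527] [0.4653 0.1139 0.0523] [0.0464 0.0141 0.0066]
[[315.445  262.3477]
 [315.3365 220.7377]
 [315.5535 300.8658]]
```

View pics/w7.png

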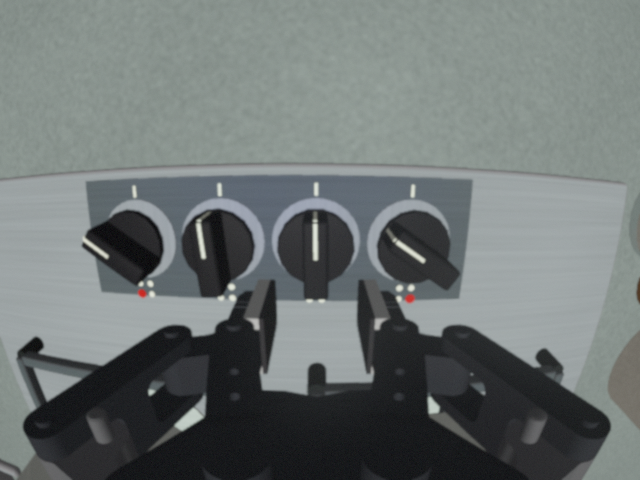

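View pics/c4.png

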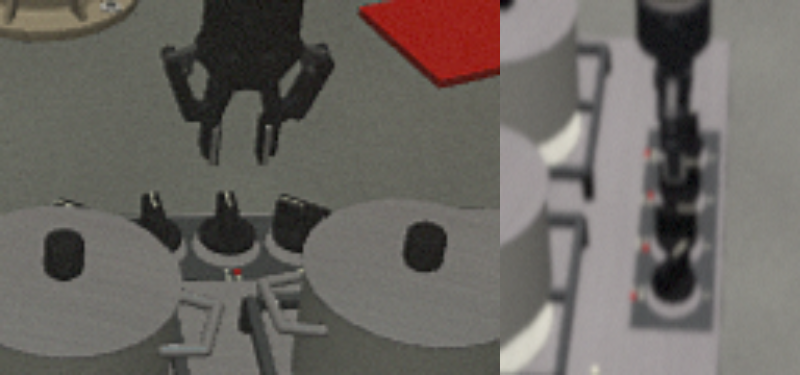

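Call:
{"op": "servo_tool", "data": {"increments": [{"offset":[1,-0.05,-0.1],"yaw":0},{"offset":[2.5,-0.05,-0.1],"yaw":0},{"offset":[4,-0.05,-0.1],"yaw":0},{"offset":[5.3,-0.05,-0.1],"yaw":0},{"offset":[6.2,-0.05,-0.1],"yaw":0},{"offset":[6.5,-0.05,-0.1],"yaw":0},{"offset":[6.5,-0.05,-0.1],"yaw":0},{"offset":[6.5,-0.05,-0.1],"yaw":0}]}}

```text
clock: 18.5
tcp_pos: [0.4648, 0.1142, 0.0347]
orientation: [0.707, 0.01, 0.707, -0.01]
wrist_force: [-0.1, -0.9, 0.5]
finger_gap: 0.0339
```

Run:
```python
from h import *
s=show();print(off((.4653,.114,.033)))
```

```text
t 18.5 tcp [0.4648 0.1142 0.0347] gap 0.033938870811325315 F [-0.0588 -0.904   0.4781] T [-0.0031 -0.0162 -0.0089] 
R
 [[ 0.0008  0.0275  0.9996]
 [ 0.0002  0.9996 -0.0275]
 [-1.      0.0002  0.0008]] 
yaw of y-axis deg 88.42557363815946 q [ 0.0729  0.2864 -0.5141  0.7695  0.0001  0.1003]
[ 0.1716 -0.0157  0.0482]
```

Call:
{"op": "servo_tool", "data": {"increments": [{"offset":[0.05,0,0.05],"yaw":0},{"offset":[0.05,0,0.05],"yaw":0},{"offset":[0.05,0,0.05],"yaw":0},{"offset":[0.05,0,0.05],"yaw":0},{"offset":[0.05,0,0.05],"yaw":0},{"offset":[0.05,0,0.05],"yaw":0},{"offset":[0.05,0,0.05],"yaw":0},{"offset":[0.05,0,0.05],"yaw":0}], "claw": 0.1, "force": 25}}

```text
clock: 19.3
tcp_pos: [0.4655, 0.1141, 0.0341]
orientation: [0.707, 0.01, 0.707, -0.01]
wrist_force: [1.5, -1.3, 4.0]
finger_gap: 0.0135
```

Run:
```python
from h import *
show()
```

```text
t 19.3 tcp [0.4655 0.1141 0.0341] gap 0.013463310464906402 F [ 1.4922 -1.3317  3.9505] T [-0.2078 -0.2971  0.0259] 
R
 [[ 0.0012  0.0276  0.9996]
 [ 0.      0.9996 -0.0276]
 [-1.      0.0001  0.0012]] 
yaw of y-axis deg 88.42014866264098 q [ 0.0727  0.288  -0.5137  0.7679 -0.0001  0.1002]
```

Call:
{"op": "servo_tool", "data": {"increments": [{"offset":[0.05,0,0],"yaw":0},{"offset":[0.1,0,0],"yaw":0},{"offset":[0.15,0,0],"yaw":0},{"offset":[0.2,0,0],"yaw":0},{"offset":[0.25,0,0],"yaw":0},{"offset":[0.25,0,0],"yaw":0},{"offset":[0.25,0,0],"yaw":0},{"offset":[0.25,0,0],"yaw":0}]}}

```text
clock: 20.1
tcp_pos: [0.4655, 0.1141, 0.0316]
orientation: [0.707, 0.01, 0.707, -0.01]
wrist_force: [2.2, -1.1, 6.6]
finger_gap: 0.0135
```

Run:
```python
from h import *
show()
```

```text
t 20.1 tcp [0.4655 0.1141 0.0316] gap 0.013460230344882404 F [ 2.1993 -1.1296  6.6092] T [-0.2533 -0.2814  0.0023] 
R
 [[ 0.0011  0.0276  0.9996]
 [ 0.      0.9996 -0.0276]
 [-1.      0.0001  0.0011]] 
yaw of y-axis deg 88.41934362875107 q [ 0.0727  0.2912 -0.5167  0.7618 -0.0001  0.1002]
```

Call:
{"op": "servo_tool", "data": {"increments": [{"offset":[0.05,0,0],"yaw":0},{"offset":[0.1,0,0],"yaw":0},{"offset":[0.1,0,0],"yaw":0},{"offset":[0.1,0,0],"yaw":0},{"offset":[0.1,0,0],"yaw":0},{"offset":[0.1,0,0],"yaw":0},{"offset":[0.1,0,0],"yaw":0},{"offset":[0.1,0,0],"yaw":0}]}}

```text
clock: 20.9
tcp_pos: [0.4655, 0.1141, 0.0306]
orientation: [0.707, 0.01, 0.707, -0.01]
wrist_force: [0.8, -0.5, 5.8]
finger_gap: 0.0132
```

Run:
```python
from h import *
show()
```

```text
t 20.9 tcp [0.4655 0.1141 0.0306] gap 0.013200100990142634 F [ 0.7899 -0.5004  5.7658] T [-0.2586 -0.2285 -0.0073] 
R
 [[ 0.0012  0.0275  0.9996]
 [-0.      0.9996 -0.0275]
 [-1.      0.      0.0012]] 
yaw of y-axis deg 88.4223520797856 q [ 0.0727  0.2924 -0.5178  0.7594 -0.0001  0.1002]
```

Call:
{"op": "servo_tool", "data": {"increments": [{"offset":[0,0,0],"yaw":0},{"offset":[0,0,0],"yaw":0},{"offset":[0.05,0,0],"yaw":0},{"offset":[0.05,0,0],"yaw":0},{"offset":[0.05,0,0],"yaw":0},{"offset":[0.05,0,0],"yaw":0},{"offset":[0.05,0,0],"yaw":0},{"offset":[0.05,0,0],"yaw":0}], "force": 40}}

```text
clock: 21.7
tcp_pos: [0.4655, 0.1141, 0.0302]
orientation: [0.707, 0.01, 0.707, -0.01]
wrist_force: [1.3, -1.0, 6.7]
finger_gap: 0.013
```

Run:
```python
from h import *
show()
p,d=env.read_camera("scene");cv2.imwrite("pics/scene5.png",p[:,:,::-1])
cv2.imwrite("pics/c5.png",cv2.resize(p[200:310,330:450,::-1],None,fx=5,fy=5,interpolation=2))
show()
```

```text
t 21.7 tcp [0.4655 0.1141 0.0302] gap 0.012964867272101922 F [ 1.2627 -1.0254  6.7069] T [-0.2995 -0.2473 -0.0122] 
R
 [[ 0.0012  0.0276  0.9996]
 [ 0.      0.9996 -0.0276]
 [-1.      0.      0.0012]] 
yaw of y-axis deg 88.4195846797698 q [ 0.0726  0.293  -0.5183  0.7582 -0.0001  0.1002]
t 21.75 tcp [0.4655 0.1141 0.0302] gap 0.013105239565698954 F [-0.0406 -1.0581  6.8934] T [-0.2461 -0.1824 -0.0337] 
R
 [[ 0.0012  0.0275  0.9996]
 [-0.      0.9996 -0.0275]
 [-1.      0.      0.0012]] 
yaw of y-axis deg 88.4223897862367 q [ 0.0727  0.293  -0.5184  0.7582 -0.0001  0.1002]
```

View pics/c5.png

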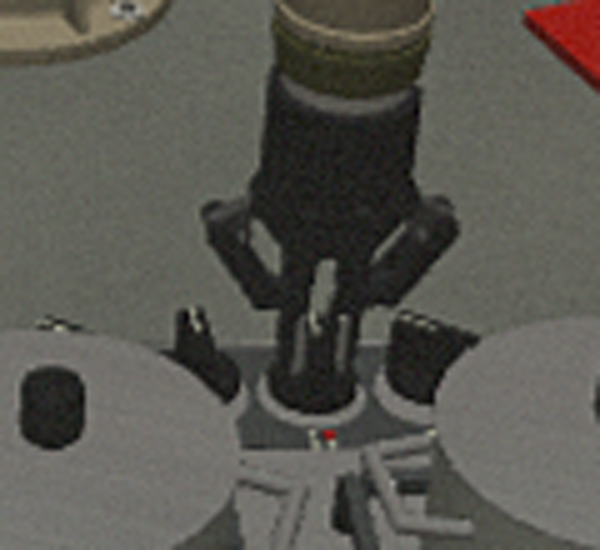

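Call:
{"op": "servo_tool", "data": {"increments": [{"offset":[0.04,0,0],"yaw":0},{"offset":[0.04,0,0],"yaw":-2},{"offset":[0.04,0,0],"yaw":-5},{"offset":[0.04,0,0],"yaw":-9},{"offset":[0.04,0,0],"yaw":-13},{"offset":[0.04,0,0],"yaw":-17},{"offset":[0.04,0,0],"yaw":-19},{"offset":[0.04,0,0],"yaw":-20}]}}

```text
clock: 22.55
tcp_pos: [0.4656, 0.1138, 0.0298]
orientation: [0.698, -0.114, 0.698, 0.113]
wrist_force: [2.3, -2.3, 7.4]
finger_gap: 0.0126
```

Run:
```python
from h import *
show()
```

```text
t 22.55 tcp [0.4656 0.1138 0.0298] gap 0.012561330440311679 F [ 2.2524 -2.3332  7.391 ] T [-0.5535 -0.2607 -0.0502] 
R
 [[ 0.0013 -0.3167  0.9485]
 [-0.0007  0.9485  0.3167]
 [-1.     -0.0011  0.001 ]] 
yaw of y-axis deg 108.46557851190957 q [ 0.0724  0.2935 -0.5188  0.7573 -0.0008 -0.2498]
```

Call:
{"op": "servo_tool", "data": {"increments": [{"offset":[0,0,0],"yaw":-3},{"offset":[0,0,0],"yaw":-7},{"offset":[0,0,0],"yaw":-11},{"offset":[0,0,0],"yaw":-15},{"offset":[0,0,0],"yaw":-19},{"offset":[0,0,0],"yaw":-22},{"offset":[0,0,0],"yaw":-24},{"offset":[0,0,0],"yaw":-25}]}}

```text
clock: 23.35
tcp_pos: [0.4658, 0.1134, 0.0299]
orientation: [0.657, -0.262, 0.657, 0.261]
wrist_force: [1.2, -3.0, 7.2]
finger_gap: 0.0131
```

Run:
```python
from h import *
show()
```

```text
t 23.35 tcp [0.4658 0.1134 0.0299] gap 0.01314720318075833 F [ 1.1568 -2.9513  7.1753] T [-0.8062 -0.2989 -0.0767] 
R
 [[ 0.0017 -0.6877  0.726 ]
 [-0.0016  0.726   0.6877]
 [-1.     -0.0023  0.0001]] 
yaw of y-axis deg 133.4488707317579 q [ 0.0722  0.2935 -0.5187  0.7571 -0.0017 -0.6861]
```

Call:
{"op": "servo_tool", "data": {"increments": [{"offset":[0,0,0],"yaw":-3},{"offset":[0,0,0],"yaw":-6},{"offset":[0,0,0],"yaw":-10},{"offset":[0,0,0],"yaw":-14},{"offset":[0,0,0],"yaw":-17},{"offset":[0,0,0],"yaw":-19},{"offset":[0,0,0],"yaw":-19},{"offset":[0,0,0],"yaw":-19}]}}

```text
clock: 24.15
tcp_pos: [0.466, 0.1132, 0.03]
orientation: [0.605, -0.367, 0.605, 0.365]
wrist_force: [1.7, -4.1, 7.3]
finger_gap: 0.0124
```

Run:
```python
from h import *
show()
```

```text
t 24.15 tcp [0.466  0.1132 0.03  ] gap 0.01240757920271904 F [ 1.7093 -4.0522  7.3016] T [-0.8791 -0.3779 -0.0386] 
R
 [[ 0.0021 -0.8861  0.4635]
 [-0.0019  0.4635  0.8861]
 [-1.     -0.0028 -0.0007]] 
yaw of y-axis deg 152.38960737617504 q [ 0.0721  0.2934 -0.5185  0.7569 -0.0021 -1.0168]
```

Call:
{"op": "servo_tool", "data": {"increments": [{"offset":[0,0,0],"yaw":-1},{"offset":[0,0,0],"yaw":-2},{"offset":[0,0,0],"yaw":-3},{"offset":[0,0,0],"yaw":-3},{"offset":[0,0,0],"yaw":-3},{"offset":[0,0,0],"yaw":-3},{"offset":[0,0,0],"yaw":-3},{"offset":[0,0,0],"yaw":-3}]}}

```text
clock: 24.95
tcp_pos: [0.4661, 0.1132, 0.03]
orientation: [0.595, -0.383, 0.595, 0.381]
wrist_force: [2.7, -5.1, 7.3]
finger_gap: 0.0131
```

Run:
```python
from h import *
show()
```

```text
t 24.95 tcp [0.4661 0.1132 0.03  ] gap 0.01306557775788392 F [ 2.7041 -5.1497  7.2739] T [-0.9156 -0.3876 -0.0438] 
R
 [[ 0.0023 -0.9091  0.4165]
 [-0.002   0.4165  0.9091]
 [-1.     -0.0029 -0.0009]] 
yaw of y-axis deg 155.38503763504136 q [ 0.0721  0.2934 -0.5184  0.7568 -0.0021 -1.0691]
```

Call:
{"op": "servo_tool", "data": {"increments": [{"offset":[0,0,0],"yaw":-1},{"offset":[0,0,0],"yaw":-2},{"offset":[0,0,0],"yaw":-2},{"offset":[0,0,0],"yaw":-2},{"offset":[0,0,0],"yaw":-2},{"offset":[0,0,0],"yaw":-2},{"offset":[0,0,0],"yaw":-2},{"offset":[0,0,0],"yaw":-2}]}}

```text
clock: 25.75
tcp_pos: [0.4661, 0.1132, 0.03]
orientation: [0.589, -0.393, 0.588, 0.391]
wrist_force: [2.8, -4.2, 7.6]
finger_gap: 0.0129
```

Run:
```python
from h import *
show()
```

```text
t 25.75 tcp [0.4661 0.1132 0.03  ] gap 0.012867915498733454 F [ 2.7522 -4.2373  7.6286] T [-0.9397 -0.3795 -0.0864] 
R
 [[ 0.0023 -0.9231  0.3845]
 [-0.002   0.3845  0.9231]
 [-1.     -0.0029 -0.001 ]] 
yaw of y-axis deg 157.3849415457231 q [ 0.0721  0.2934 -0.5184  0.7568 -0.0022 -1.104 ]
```

Call:
{"op": "servo_tool", "data": {"increments": [{"offset":[0,0,0],"yaw":-1},{"offset":[0,0,0],"yaw":-1.5},{"offset":[0,0,0],"yaw":-1.5},{"offset":[0,0,0],"yaw":-1.5},{"offset":[0,0,0],"yaw":-1.5},{"offset":[0,0,0],"yaw":-1.5},{"offset":[0,0,0],"yaw":-1.5},{"offset":[0,0,0],"yaw":-1.5}]}}

```text
clock: 26.55
tcp_pos: [0.4661, 0.1132, 0.03]
orientation: [0.583, -0.401, 0.583, 0.399]
wrist_force: [2.4, -5.1, 6.4]
finger_gap: 0.0132
```

Run:
```python
from h import *
show()
```

```text
t 26.55 tcp [0.4661 0.1132 0.03  ] gap 0.01318500334910611 F [ 2.3811 -5.0915  6.3844] T [-1.0026 -0.3967 -0.0306] 
R
 [[ 0.0023 -0.9328  0.3603]
 [-0.0021  0.3603  0.9328]
 [-1.     -0.0029 -0.0011]] 
yaw of y-axis deg 158.87949340033862 q [ 0.072   0.2934 -0.5184  0.7568 -0.0023 -1.1302]
```

Torque is −0.03 N·m, so it's still running free. Next step.

Call:
{"op": "servo_tool", "data": {"increments": [{"offset":[0,0,0],"yaw":-1},{"offset":[0,0,0],"yaw":-1.5},{"offset":[0,0,0],"yaw":-1.5},{"offset":[0,0,0],"yaw":-1.5},{"offset":[0,0,0],"yaw":-1.5},{"offset":[0,0,0],"yaw":-1.5},{"offset":[0,0,0],"yaw":-1.5},{"offset":[0,0,0],"yaw":-1.5}]}}

```text
clock: 27.35
tcp_pos: [0.4661, 0.1132, 0.03]
orientation: [0.578, -0.409, 0.578, 0.406]
wrist_force: [1.8, -5.6, 7.8]
finger_gap: 0.0128
```

Run:
```python
from h import *
show()
```

```text
t 27.35 tcp [0.4661 0.1132 0.03  ] gap 0.012783685793619933 F [ 1.8057 -5.5763  7.8183] T [-0.9486 -0.4986 -0.0461] 
R
 [[ 0.0023 -0.9419  0.3358]
 [-0.0021  0.3358  0.9419]
 [-1.     -0.0029 -0.0012]] 
yaw of y-axis deg 160.37986491475016 q [ 0.072   0.2934 -0.5184  0.7568 -0.0022 -1.1564]
```

Call:
{"op": "servo_tool", "data": {"increments": [{"offset":[0,0,0],"yaw":-1},{"offset":[0,0,0],"yaw":-1.5},{"offset":[0,0,0],"yaw":-1.5},{"offset":[0,0,0],"yaw":-1.5},{"offset":[0,0,0],"yaw":-1.5},{"offset":[0,0,0],"yaw":-1.5},{"offset":[0,0,0],"yaw":-1.5},{"offset":[0,0,0],"yaw":-1.5}]}}

```text
clock: 28.15
tcp_pos: [0.4662, 0.1131, 0.03]
orientation: [0.573, -0.416, 0.572, 0.414]
wrist_force: [1.0, -4.6, 6.9]
finger_gap: 0.0134
```

Run:
```python
from h import *
show()
```

```text
t 28.15 tcp [0.4662 0.1131 0.03  ] gap 0.013371891497787171 F [ 0.9981 -4.6043  6.8663] T [-0.991  -0.4872 -0.0968] 
R
 [[ 0.0024 -0.9504  0.3111]
 [-0.0021  0.3111  0.9504]
 [-1.     -0.0029 -0.0013]] 
yaw of y-axis deg 161.87717279436316 q [ 0.072   0.2935 -0.5184  0.7568 -0.0023 -1.1825]
```

Call:
{"op": "servo_tool", "data": {"increments": [{"offset":[0,0,0],"yaw":-0.5},{"offset":[0,0,0],"yaw":-1},{"offset":[0,0,0],"yaw":-1},{"offset":[0,0,0],"yaw":-1},{"offset":[0,0,0],"yaw":-1},{"offset":[0,0,0],"yaw":-1},{"offset":[0,0,0],"yaw":-1},{"offset":[0,0,0],"yaw":-1}]}}

```text
clock: 28.95
tcp_pos: [0.4662, 0.1131, 0.03]
orientation: [0.569, -0.421, 0.569, 0.419]
wrist_force: [2.3, -4.4, 8.0]
finger_gap: 0.013
```

```bash
cat > tq.py <<'E'
from h import *
L=[]
for i in range(5):
    s=env.get_state();L.append(np.r_[s["ft_torque"],s["wrist_force"]])
    if i<4: env.read_camera("side")
L=np.array(L);r=R(s);print(s["clock"],"Tz",L[:,2],"mean",L.mean(0),"yaw",np.degrees(np.arctan2(r[1,1],r[0,1])),s["tcp_pos"],s["finger_gap"])
E
python3 tq.py
```

```text
29.15 Tz [-0.0482 -0.004   0.0143 -0.0415 -0.0315] mean [-0.9729 -0.4597 -0.0222  2.3561 -4.3843  7.4009] yaw 162.87640134319938 [0.4662 0.1131 0.03  ] 0.013235917854170607
```

Call:
{"op": "servo_tool", "data": {"increments": [{"offset":[0,0,0],"yaw":-1},{"offset":[0,0,0],"yaw":-1.5},{"offset":[0,0,0],"yaw":-1.5},{"offset":[0,0,0],"yaw":-1.5},{"offset":[0,0,0],"yaw":-1.5},{"offset":[0,0,0],"yaw":-1.5},{"offset":[0,0,0],"yaw":-1.5},{"offset":[0,0,0],"yaw":-1.5}]}}

```text
clock: 29.95
tcp_pos: [0.4663, 0.1131, 0.03]
orientation: [0.564, -0.429, 0.563, 0.426]
wrist_force: [2.0, -4.0, 7.1]
finger_gap: 0.013
```

```bash
python3 tq.py
```

```text
30.15 Tz [-0.0747 -0.0927 -0.0481 -0.1228 -0.0575] mean [-0.9819 -0.4591 -0.0792  2.2825 -4.2845  7.3712] yaw 164.3747757651007 [0.4663 0.1131 0.03  ] 0.013069170954251492
```

Call:
{"op": "servo_tool", "data": {"increments": [{"offset":[0,0,0],"yaw":-0.4},{"offset":[0,0,0],"yaw":-0.8},{"offset":[0,0,0],"yaw":-0.8},{"offset":[0,0,0],"yaw":-0.8},{"offset":[0,0,0],"yaw":-0.8},{"offset":[0,0,0],"yaw":-0.8},{"offset":[0,0,0],"yaw":-0.8},{"offset":[0,0,0],"yaw":-0.8}]}}

```text
clock: 30.95
tcp_pos: [0.4663, 0.1131, 0.03]
orientation: [0.561, -0.432, 0.56, 0.43]
wrist_force: [2.8, -4.9, 7.4]
finger_gap: 0.0127
```

```bash
python3 tq.py
```

```text
31.15 Tz [-0.1948 -0.1239 -0.1023 -0.1344 -0.1053] mean [-0.9666 -0.4715 -0.1321  2.349  -4.3722  7.1452] yaw 165.1628845907135 [0.4663 0.1131 0.03  ] 0.012734727094980705
```

The stop is felt: mean 0.13 N·m, growing about 4 N·m/rad, at a total turn of 76.7°. Now let the knob rise and open.

Call:
{"op": "servo_tool", "data": {"increments": [{"offset":[-0.1,0,0],"yaw":0},{"offset":[-0.2,0,0],"yaw":0},{"offset":[-0.3,0,0],"yaw":0},{"offset":[-0.4,0,0],"yaw":0},{"offset":[-0.42,0,0],"yaw":0},{"offset":[-0.42,0,0],"yaw":0},{"offset":[-0.42,0,0],"yaw":0},{"offset":[-0.42,0,0],"yaw":0}]}}

```text
clock: 31.95
tcp_pos: [0.4663, 0.1131, 0.0339]
orientation: [0.561, -0.432, 0.56, 0.43]
wrist_force: [2.8, -4.8, 3.7]
finger_gap: 0.0127
```

```bash
python3 tq.py
```

```text
32.15 Tz [-0.1475 -0.187  -0.1258 -0.1286 -0.1407] mean [-0.961  -0.7219 -0.1459  3.0438 -4.3449  3.8295] yaw 165.16204919069784 [0.4663 0.1131 0.0339] 0.013030000674602799
```

Call:
{"op": "servo_tool", "data": {"increments": [{"offset":[0,0,0],"yaw":0},{"offset":[0,0,0],"yaw":0},{"offset":[0,0,0],"yaw":0},{"offset":[0,0,0],"yaw":0},{"offset":[0,0,0],"yaw":0},{"offset":[0,0,0],"yaw":0},{"offset":[0,0,0],"yaw":0},{"offset":[0,0,0],"yaw":0}], "claw": 0.4}}

```text
clock: 32.95
tcp_pos: [0.4649, 0.1141, 0.0336]
orientation: [0.56, -0.432, 0.56, 0.432]
wrist_force: [0.7, -0.6, 0.9]
finger_gap: 0.0342
```

Call:
{"op": "servo_tool", "data": {"increments": [{"offset":[-0.5,0,0],"yaw":0},{"offset":[-2,0,0],"yaw":0},{"offset":[-5,0,0],"yaw":0},{"offset":[-9,0,0],"yaw":0},{"offset":[-13,0,0],"yaw":0},{"offset":[-16,0,0],"yaw":0},{"offset":[-18,0,0],"yaw":0},{"offset":[-18,0,0],"yaw":0}]}}

```text
clock: 33.75
tcp_pos: [0.4669, 0.1142, 0.2172]
orientation: [0.562, -0.433, 0.558, 0.43]
wrist_force: [0.1, 0.8, 0.0]
finger_gap: 0.0345
```

Run:
```python
from h import *
s=show();m,d,p=snap("w8");P=fcloud(d,m)
for nm,c in dict(fl=(.4653,.114),fr=(.4635,.0525),rl=(.4677,.1755)).items():
    r=np.hypot(P[...,0]-c[0],P[...,1]-c[1]);q=P[(r<.027)&(P[...,2]>.047)&(P[...,2]<.062)]
    if len(q)<20: print(nm,len(q));continue
    w,V=np.linalg.eigh(np.cov(q[:,:2].T));print(nm,len(q),q.mean(0),np.degrees(np.arctan2(V[1,1],V[0,1])))
for n in ["scene","side"]:
    I,_=env.read_camera(n);cv2.imwrite(f"pics/{n}6.png",I[:,:,::-1])
```

```text
t 33.75 tcp [0.4669 0.1142 0.2172] gap 0.03451037215031392 F [0.0921 0.776  0.0317] T [ 0.0167 -0.026  -0.0062] 
R
 [[ 0.0065 -0.9669  0.255 ]
 [ 0.0006  0.255   0.9669]
 [-1.     -0.0062  0.0022]] 
yaw of y-axis deg 165.22490137164726 q [ 0.0727  0.1307 -0.2224  1.2112  0.0001 -1.2402]
fl 881 [0.4653 0.1126 0.0528] 74.38080494041581
fr 933 [0.4634 0.0521 0.0528] -177.1744938831205
rl 767 [0.4675 0.1744 0.0526] 54.020873483743316
```

View pics/w8.png

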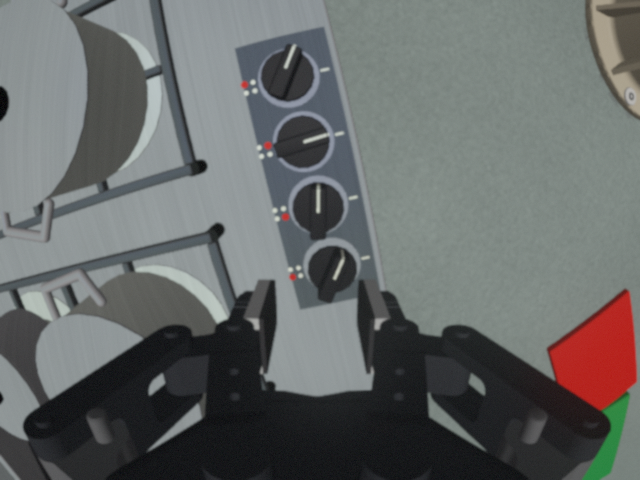

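View pics/scene6.png

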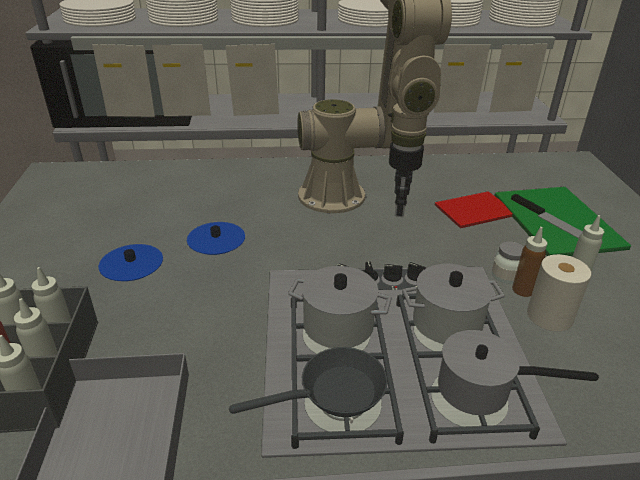

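Call:
{"op": "servo_tool", "data": {"increments": [{"offset":[0,0,0],"yaw":0},{"offset":[0,0,0],"yaw":0},{"offset":[0,0,0],"yaw":0},{"offset":[0,0,0],"yaw":0},{"offset":[0,0,0],"yaw":0},{"offset":[0,0,0],"yaw":0},{"offset":[0,0,0],"yaw":0},{"offset":[0,0,0],"yaw":0}]}}

```text
clock: 34.7
tcp_pos: [0.4649, 0.1141, 0.2136]
orientation: [0.56, -0.432, 0.56, 0.432]
wrist_force: [0.3, 1.2, 0.1]
finger_gap: 0.0345
```

Run:
```python
from workcell import env
print(env.hand_in())
```

```text
the job is handed in; nothing more can be done
None
```

I put the lid on the uncovered front-left pot, turned that burner full on, and handed the job in at about 34.7 s. No verdict was reported.

- **Lid:** it came to rest at the predicted seat height (TCP z 0.1544) and I pressed it to about 6 N before opening the jaws. Afterwards the plate measured level to about 0.002 rad at the expected height. The last wrist-camera fit of the lid's edge put the lid 2.4 mm from the pot centre. That fit was noisy, with 1.6 mm scatter. The pre-placement overlays in the scene and side cameras agreed to about 1 mm by eye.
- **Knob:** I pushed the front-left knob in about 4 mm, at roughly 7 N, and turned it anticlockwise 76.7°. The torque rose steadily from about 0.02 to 0.13 N·m over the last 2.3°, about 4 N·m/rad at the end, which I took as the stop. It read 0.15 N·m just before I let go.
- **After release:** the knob was back at its first height and had turned about 76°. I could not read the tap's angle, so full on rests on the torque and the knob's angle.
- **Surroundings:** the front-right and rear-left knobs measured unturned within about 1°. In the final picture the rest of the scene looked undisturbed, and the arm was holding clear about 0.21 m up.

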